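# Slide a tape roll through the flap of the storage box

## Task

Put the brown packing-tape roll away in the clear storage box: without picking it up, push it along the plywood loading shelf with the fingertips and in through the hanging orange flap until it drops off the shelf's inner edge and lies flat on the floor of the box. Then draw the fingers back out so that the flap swings shut behind it. Leave the blue roll and all the other things on the bench where they are.

Things in the scene. Friction and masses are not known exactly. Their poses are not given: they have to be found in the camera images.
- brown_roll_center (a point): Centre (half-way up, on the axis) of the brown packing-tape roll: a ring lying flat on the loading shelf, outer diameter 100, inner diameter 76, height 38 mm, about 0.22 kg. It starts on the left or the right part of the shelf, off to one side of the flap, and slides freely.
- blue_roll_center (a point): Centre of the small blue tape roll lying on the other side of the shelf: outer diameter 65, height 25 mm. Not to be moved.
- box: Clear storage box with a plywood loading shelf before it, fixed. Origin on the bench top below the middle of the shut flap; x leads from the shelf through the flap into the box, z up. Shelf: top 40 mm above the bench, x -220 to +10 mm, y -200 to +200 mm, 12 mm high rails on both side edges. Inside, past x = +10 mm, the floor is only 4 mm above the bench, back to the rear wall at x = 209 mm.
- mouth (a point): Point on the shelf's top surface below the middle of the shut flap; axes as the box's. The mouth is 180 mm wide (y -90 to +90 mm, a 12 mm post either side) and 135 mm high from the shelf to the flap's hinge and header bar (front face at x = -9 mm). Roof of the box 150 mm above the shelf. Only the two rolls stand on the shelf.
- flap (a joint): Angle (rad) of the orange flap, 172 wide x 125 high x 4 mm, about 0.12 kg, hinged on its top edge 135 mm above the shelf: 0 hangs straight down, shut; grows as the lower edge swings into the box, to 1.45. It cannot swing outward. A push of 1 N opens it; it falls shut when nothing holds it.
- flap_edge (a point): Middle of the flap's lower edge, 10 mm above the shelf when the flap is shut.
- cup_stack: Stack of white cups, 88 mm across, 136 mm high, on the bench left of the shelf; origin at the centre of its underside. Bystander.
- carton: Closed cardboard sample carton 90 x 70 x 60 mm, left; origin under its centre. Bystander.
- glue: White glue bottle with yellow cap, 52 mm across, 130 mm high, right; origin under its centre. Bystander.
- stapler: Grey and black stapler 140 x 34 x 50 mm, right; origin under its centre. Bystander.
- ruler: Steel ruler 150 x 30 x 4 mm, right; origin under its centre. Bystander.
- dispenser: Black tape dispenser 130 x 60 mm, 100 mm high, left at the back; origin under its centre. Bystander.
Mind the look-alikes: they are no part of the job. What is shaped like the part that bears brown_roll_center but yellow is not meant.

How it is judged:
By the outcome, as a careful person would: the job done as asked, in the order asked, and still so for the second after the job is handed in, with the robot touching nothing.
It also fails if it takes over 56 s, if anything falls off the work surface, if the arm or the gripper's body presses on something with over 40 N, if the wrist force passes 120 N, or if a joint passes its speed limit or range.

## Robot

A 6-joint arm with a two-finger parallel gripper is mounted at the origin on the work surface. World frame = base frame: x ahead of the robot, y to its left, z up, the work surface at z = 0. Lengths are in m, angles in rad, forces in N, time in s.
With the tool pointing down it reaches from about 0.35 to 0.775 m from the base axis. Payload 5.5 kg.
Tool frame: the origin (TCP) lies at the very end of the fingers, on their centre line; the grasp point (between the pads) lies 19 mm behind it (env.grip_depth is the distance from the TCP to the grasp point, in m); z points along the fingers, y is the direction in which the jaws open and shut (so a half turn about z gives the same grasp; the last joint's range is limited). The gripper opens to 85 mm and grips with 20 to 120 N. Pads are 22 mm wide; open, the fingers measure 114 mm over their backs; the gripper's body (76 mm by 85 mm) begins 54 mm behind the grasp point. The pads swing forward as they close: fully open they stand 13 mm farther back than shut.
Start: joints at [-0.14, 0.313, 0.046, 1.304, 0, 1.431], TCP at [0.575, -0, 0.231] pointing down, gripper open.
Joint ranges: [-2.76, 2.76], [-0.86, 1.69], [-1.03, 1.26], [-2.2, 2.34], [-1.47, 1.5], [-3.14, 3.14]. Speed limits (rad/s): [2.57, 2.57, 3.14, 3.14, 3.14, 3.14].

## Interface

Orientations are given as a unit quaternion [w, x, y, z].
In Python, from workcell import env gives the robot as it stands.
- The arm moves only by the tool step_arm, never from a script. Its argument "series" is a list of rows, each a list of 3 entries, a list of its own where there are three numbers: the shift along the world's x, y, z in cm, then the turn about the world's z in rad, then the closure in counts, from 0 (fully open) to 255 (shut). A call has 1 to 5 rows; each row is the pose to reach, as a shift and turn from the pose measured when the call began; what a row does not reach only later rows make up. A row lasts 1/8 s, in which the tool goes at most 62.5 mm and 10.7 degrees, less where a joint would pass 70% of its speed; a pose out of reach is approached as far as the arm can. A call with a gripper value outside its range is refused whole. The fingers move at their own pace and stop on an object; "newtons" is the grip in N (left out, the last holds). Time passes only in rows, so rows that repeat a pose let the fingers close. It gives the time, the measured TCP pose, the force and the opening at its end, in the units of the state.
- env.get_state(): the state, without advancing time (a new reading comes with each control period).
- env.read_camera(name): name is "scene" or "side" or "wrist"; returns a dict with "frame" (400x640x3 uint8, red, green, blue), "vertical_fov" (degrees; the focal length in pixels is half the picture's height over the tangent of half this angle, whatever the lens; pixels are square), "cx", "cy" (the principal point, pixels), "camera_from_world" (4x4, takes a point from world to camera coordinates). Camera axes: x right, y down, z forward; pixel columns grow to the right and rows downward; lengths in m; the calibration is good to about 2 mm. A picture is of the moment at which its call begins. There is no depth.
- env.hand_in(): hands the job in, once; it reports no verdict.
The state is a dict: "clock": time; "joint_pos": joint angles; "qvel": joint speeds; "tau": joint torques, N m; "tcp_pos": TCP position; "orientation": TCP orientation; "wrist_force": force on the tool from outside, world axes, zero at the start; "ft_torque": the same for the moment, N m; "finger_gap": finger opening in m.
Only numpy, scipy, OpenCV 4.12 (cv2) and the standard library are available. Lean on these libraries where they do the work, as an engineer would, in place of code of your own. Each camera call takes 0.05 s, during which the arm holds its last target.

## Working session

There is one attempt and no reset: what is moved stays moved. The work goes in short steps, Python scripts to look and compute and a tool call to move; the robot and the scene stay as the last step left them, time stands still between calls to the robot, and variables do not carry over. Pictures are saved under pics/ and viewed, and the job is handed in when it is done.

Besides the shell and the picture viewer there is one more tool, called after ">>>" as name([rows], argument=value, ...), one row to a line, values as JSON. step_arm: Moves the arm, as the interface text tells. Its arguments: {"type":"object","properties":{"series":{"type":"array"},"newtons":{"type":"number"}},"required":["series"]}

```bash
ls; mkdir -p pics; cat > h.py <<'E'
import numpy as np, cv2
from workcell import env
def cam(n,save=None):
    d=env.read_camera(n)
    if save: cv2.imwrite('pics/'+save,d['frame'][:,:,::-1])
    return d
def K(d):
    f=d['frame'].shape[0]/2/np.tan(np.radians(d['vertical_fov'])/2); return f
def ray(d,u,v):
    T=np.array(d['camera_from_world']);R=T[:3,:3];t=T[:3,3];f=K(d)
    c=-R.T@t; r=R.T@np.array([(u-d['cx'])/f,(v-d['cy'])/f,1]); return c,r
def onz(d,u,v,z):
    c,r=ray(d,u,v); return c+r*(z-c[2])/r[2]
def proj(d,p):
    T=np.array(d['camera_from_world']);q=T[:3,:3]@np.array(p)+T[:3,3];f=K(d)
    return np.array([d['cx']+f*q[0]/q[2],d['cy']+f*q[1]/q[2]])
E
python3 - <<'E'
from h import *
for n in ['scene','side','wrist']:
    d=cam(n,n+'0.png'); print(n,d['vertical_fov'],d['cx'],d['cy'],np.round(ray(d,320,200)[0],3))
s=env.get_state();print(s)
E
```

```text
pics
scene 50.440714255159946 317.15325644407005 202.19669974723746 [0.612 0.448 1.521]
side 53.82527609899322 319.92216548839866 198.82316726671505 [ 0.114 -0.904  0.751]
wrist 67.49992178473774 320.2384514289482 204.5934865157667 [0.575 0.067 0.375]
{'clock': 0.15, 'joint_pos': array([-1.39617580e-01,  3.13874164e-01,  4.52584971e-02,  1.30361000e+00,
        2.92457285e-06,  1.43120595e+00]), 'qvel': array([-0.00020958, -0.00107566,  0.00507206, -0.00128853, -0.00103202,
       -0.00121967]), 'tau': array([ 1.76330479e-03, -4.81067133e+01,  2.98815805e+01,  1.39078675e-02,
       -1.10673584e-04, -5.56924022e-05]), 'tcp_pos': array([5.74622280e-01, 3.42309811e-05, 2.30594983e-01]), 'orientation': array([-5.71630156e-04,  7.07116219e-01,  7.07096982e-01, -4.28943249e-04]), 'wrist_force': array([ 1.05437297,  0.31245892, -0.04847105]), 'ft_torque': array([0.04841474, 0.04665073, 0.00322402]), 'finger_gap': 0.08542095340161546}
```

View pics/scene0.png

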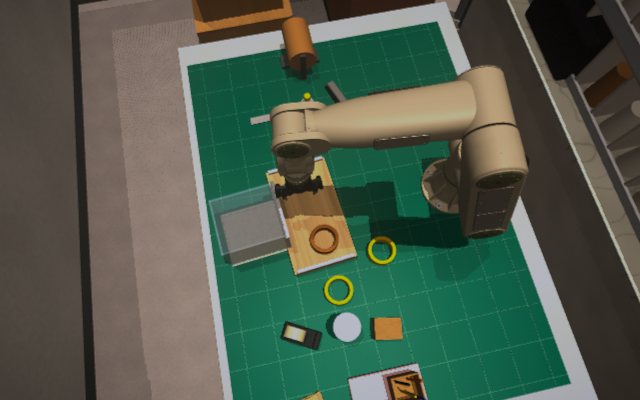

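View pics/side0.png

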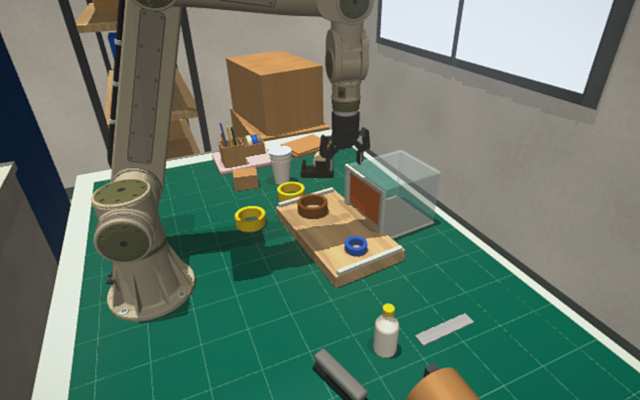

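View pics/wrist0.png

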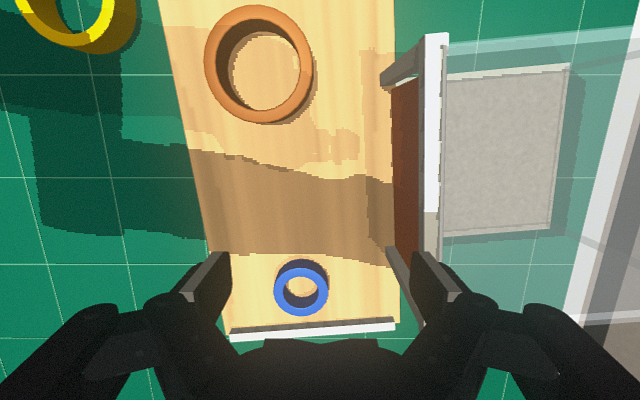

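```bash
python3 - <<'E'
from h import *
d=cam('scene'); s=cam('side'); w=cam('wrist')
c=d['frame'][140:290,200:420,::-1]; cv2.imwrite('pics/scrop.png',cv2.resize(c,None,fx=3.6,fy=3.6,interpolation=cv2.INTER_CUBIC))
c=s['frame'][130:300,240:450,::-1]; cv2.imwrite('pics/sidecrop.png',cv2.resize(c,None,fx=3.5,fy=3.5,interpolation=cv2.INTER_CUBIC))
# rolls: brown
for n,q in (('scene',d),('side',s),('wrist',w)):
    h=cv2.cvtColor(q['frame'],cv2.COLOR_RGB2HSV)
    for nm,lo,hi in (('brown',(5,130,60),(14,255,255)),('blue',(105,120,60),(125,255,255)),('yellow',(24,180,100),(33,255,255)),('wood',(14,60,90),(24,190,255))):
        m=cv2.inRange(h,lo,hi); nn,l,st,ce=cv2.connectedComponentsWithStats(m)
        print(n,nm,[(st[i].tolist(),np.round(ce[i]).tolist()) for i in range(1,nn) if st[i][4]>60])
E
```

```text
scene brown [([192, 0, 42, 24, 304], [210.0, 14.0]), ([235, 6, 29, 12, 83], [247.0, 12.0]), ([281, 13, 34, 49, 947], [296.0, 36.0]), ([617, 62, 15, 16, 166], [624.0, 70.0]), ([310, 225, 29, 28, 283], [324.0, 238.0])]
scene blue []
scene yellow [([368, 239, 28, 25, 209], [381.0, 253.0]), ([324, 276, 29, 29, 283], [338.0, 290.0])]
scene wood [([192, 0, 100, 33, 1178], [240.0, 18.0]), ([282, 17, 32, 42, 877], [297.0, 36.0]), ([270, 65, 246, 83, 10755], [400.0, 111.0]), ([468, 124, 60, 54, 2406], [498.0, 150.0]), ([453, 139, 9, 20, 82], [458.0, 146.0]), ([279, 158, 77, 117, 3852], [315.0, 222.0]), ([421, 159, 27, 53, 333], [431.0, 188.0]), ([267, 172, 18, 14, 178], [276.0, 178.0]), ([313, 230, 22, 19, 320], [323.0, 239.0]), ([374, 317, 29, 23, 602], [388.0, 328.0]), ([391, 373, 29, 27, 411], [403.0, 386.0]), ([301, 391, 22, 9, 74], [314.0, 396.0])]
side brown [([350, 173, 30, 52, 891], [364.0, 198.0]), ([298, 194, 29, 25, 340], [313.0, 204.0])]
side blue [([108, 33, 9, 26, 114], [112.0, 42.0]), ([345, 236, 22, 20, 325], [356.0, 245.0])]
side yellow [([278, 182, 26, 15, 183], [291.0, 189.
[... 502 characters left out ...]
0, 145.0]), ([233, 167, 25, 24, 494], [245.0, 178.0]), ([114, 171, 33, 11, 180], [131.0, 176.0]), ([128, 181, 23, 23, 65], [142.0, 192.0]), ([276, 190, 129, 97, 5491], [338.0, 237.0]), ([92, 192, 30, 19, 103], [101.0, 203.0]), ([187, 266, 8, 19, 70], [191.0, 274.0]), ([108, 286, 30, 34, 220], [121.0, 308.0]), ([407, 368, 73, 32, 1526], [442.0, 387.0])]
wrist brown [([203, 5, 110, 118, 3140], [250.0, 70.0]), ([391, 83, 27, 187, 2709], [401.0, 179.0])]
wrist blue [([273, 268, 55, 48, 1163], [300.0, 291.0])]
wrist yellow [([15, 0, 19, 16, 169], [24.0, 6.0]), ([85, 0, 30, 44, 581], [101.0, 21.0])]
wrist wood [([163, 0, 238, 335, 55053], [292.0, 139.0]), ([285, 277, 32, 20, 442], [301.0, 286.0])]
```

View pics/scrop.png

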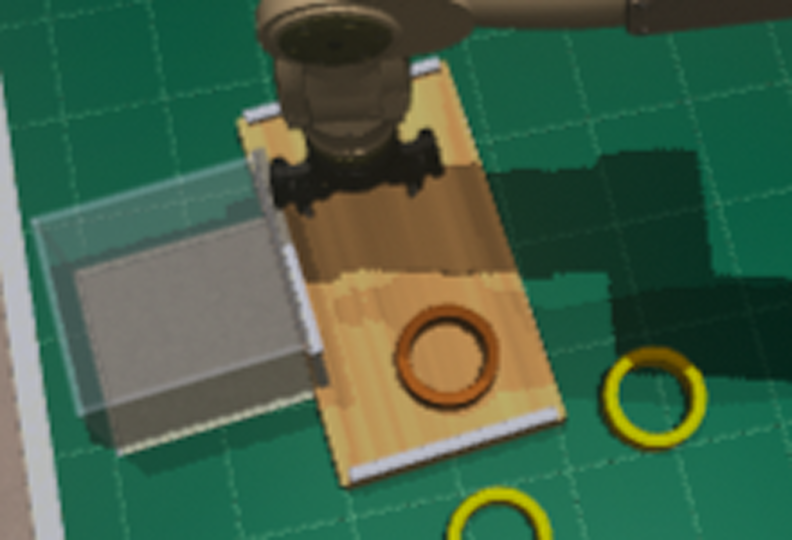

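View pics/sidecrop.png

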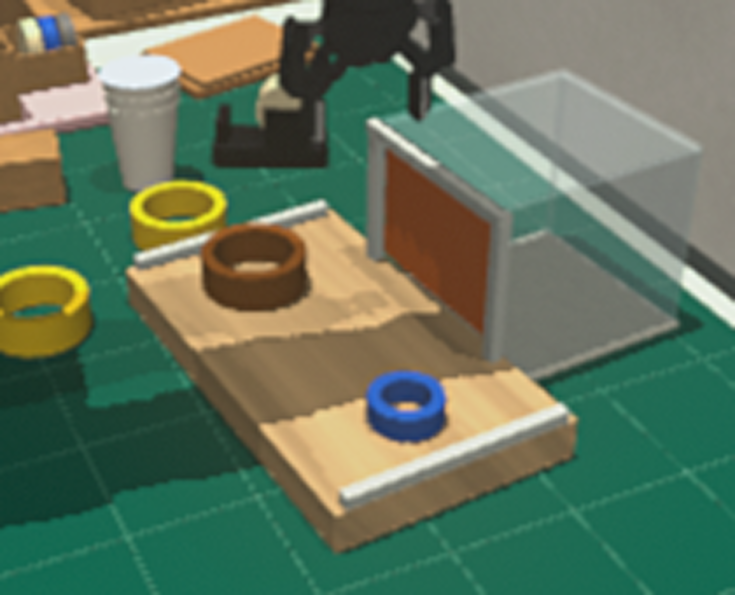

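Pixels: the brown ring on the shelf is at scene (323,239), side (313,204), wrist (258,64). It is the one meant: brown, ring-shaped and lying on the shelf. The look-alikes are yellow rings on the bench at scene (381,251) and (338,290). Blue roll is at wrist (300,291). The enlarged crops confirm this.

```bash
python3 - <<'E'
from h import *
d=cam('scene'); s=cam('side'); w=cam('wrist')
P=lambda u,v:(200+u/3.6-.4,140+v/3.6-.4)
S=lambda u,v:(240+u/3.5-.4,130+v/3.5-.4)
print('scene corners z.04')
for n,p,z in (('frontR',(444,60),.052),('frontL',(565,420),.04),('inL',(345,487),.04),('inR',(238,122),.04),('postL',(323,353),.18)):
    print(n,np.round(onz(d,*P(*p),z),3))
print('side')
for n,p,z in (('frontR',(337,530),.04),('frontL',(130,270),.04),('inR',(577,424),.04),('inL',(325,204),.052),('postRfoot',(492,357),.04),('postLfoot',(374,257),.04),('postRtop',(500,213),.18),('postLtop',(372,122),.18)):
    print(n,np.round(onz(s,*S(*p),z),3))
def ring(q,lo,hi,box):
    h=cv2.cvtColor(q['frame'],cv2.COLOR_RGB2HSV); m=cv2.inRange(h,lo,hi)
    x0,y0,x1,y1=box; mm=np.zeros_like(m); mm[y0:y1,x0:x1]=m[y0:y1,x0:x1]
    return mm
def fit(q,mm,z):
    c,_=cv2.findContours(mm,cv2.RETR_EXTERNAL,cv2.CHAIN_APPROX_NONE); c=max(c,key=cv2.contourArea)
    pts=np.array([onz(q,u,v,z)[:2] for u,v in cv2.convexHull(c)[:,0].astype(float)],np.float32)
    return np.round(cv2.minEnclosingCircle(pts),4) if 0 else cv2.minEnclosingCircle(pts)
br=((3,100,40),(15,255,255))
print('brown scene',fit(d,ring(d,*br,(300,215,350,265)),.078),'wrist',fit(w,ring(w,*br,(190,0,330,140)),.078), 'side',fit(s,ring(s,*br,(290,185,335,225)),.078))
bl=((105,120,60),(125,255,255))
print('blue wrist',fit(w,ring(w,*bl,(260,250,340,330)),.065),'side',fit(s,ring(s,*bl,(340,230,375,262)),.065))
print('wrist')
for n,p,z in (('blue c',(300.5,291.5),.065),('brown hole ctr top',(258,64),.078),('front a',(205,240),.04),('front b',(163,0),.04),('inner ',(398,240),.04),('inner rail end',(396,320),.052),('front rail end',(231,333),.052)):
    print(n,np.round(onz(w,*p,z),3))
E
```

```text
scene corners z.04
frontR [ 0.452 -0.198  0.052]
frontL [0.416 0.197 0.04 ]
inL [0.639 0.216 0.04 ]
inR [ 0.676 -0.179  0.04 ]
postL [0.633 0.116 0.18 ]
side
frontR [ 0.443 -0.221  0.04 ]
frontL [0.418 0.186 0.04 ]
inR [ 0.673 -0.192  0.04 ]
inL [0.633 0.201 0.052]
postRfoot [ 0.658 -0.084  0.04 ]
postLfoot [0.64  0.106 0.04 ]
postRtop [ 0.661 -0.076  0.18 ]
postLtop [0.642 0.118 0.18 ]
brown scene ((0.518933117389679, 0.11983852088451385), 0.054158955812454224) wrist ((0.5181558728218079, 0.11367319524288177), 0.05177304148674011) side ((0.5066305994987488, 0.08766230195760727), 0.07335726171731949)
blue wrist ((0.5509029030799866, -0.1250549703836441), 0.0321318581700325) side ((0.5451114773750305, -0.13924747705459595), 0.04354184865951538)
wrist
blue c [ 0.552 -0.125  0.065]
brown hole ctr top [0.518 0.117 0.078]
front a [ 0.436 -0.071  0.04 ]
front b [0.421 0.181 0.04 ]
inner  [ 0.668 -0.07   0.04 ]
inner rail end [ 0.67  -0.173  0.052]
front rail end [ 0.461 -0.193  0.052]
```

>>> step_arm([
  [[-1.5, 3, 0], 0.02, 255],
  [[-3, 6, -2], 0.05, 255],
  [[-4.5, 9, -5], 0.087, 255],
  [[-5.6, 11.7, -8], 0.087, 255],
  [[-5.6, 11.7, -10], 0.087, 255],
], newtons=30)

```text
clock: 1.08
tcp_pos: [0.5173, 0.1187, 0.13]
orientation: [-0.001, 0.675, 0.738, -0.001]
wrist_force: [-0.1, 0.3, 0.2]
finger_gap: -0.0
```

```bash
python3 - <<'E'
from h import *
s=cam('side'); w=cam('wrist','w1.png')
c=s['frame'][100:270,240:450,::-1]; cv2.imwrite('pics/s1.png',cv2.resize(c,None,fx=3.5,fy=3.5,interpolation=cv2.INTER_CUBIC))
st=env.get_state();print(st['clock'],st['tcp_pos'],st['orientation'],st['finger_gap'],st['wrist_force'])
E
```

```text
1.175 [0.51697278 0.11742367 0.12913013] [-0.00148246  0.67526629  0.73757079 -0.00160228] -0.0002634038621227524 [-0.48933675 -0.72932947 -0.18687927]
```

View pics/w1.png

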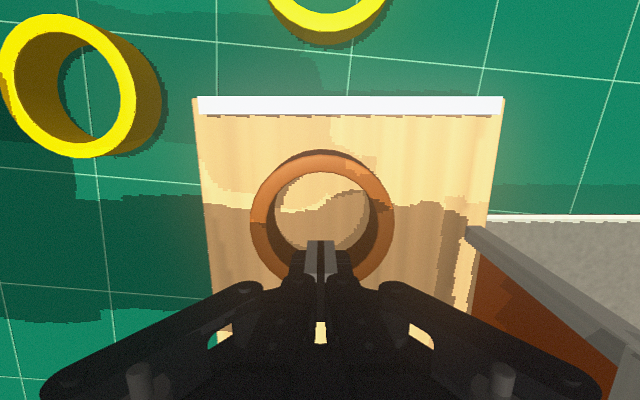

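View pics/s1.png

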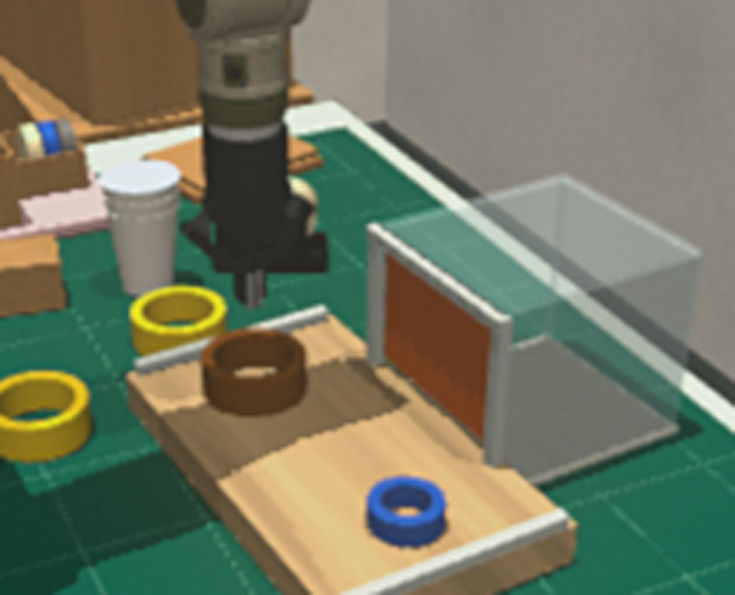

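>>> step_arm([
  [[0.1, 0, -2], 0, 255],
  [[0.1, 0, -4], 0, 255],
  [[0.1, 0, -6], 0, 255],
  [[0.1, 0, -7.7], 0, 255],
  [[0.1, 0, -7.7], 0, 255],
])

```text
clock: 1.8
tcp_pos: [0.5177, 0.117, 0.0519]
orientation: [-0.002, 0.676, 0.737, -0.002]
wrist_force: [-0.5, -0.3, 0.0]
finger_gap: 0.0001
```

```bash
python3 - <<'E'
from h import *
s=cam('side'); w=cam('wrist','w2.png')
c=s['frame'][100:270,240:450,::-1]; cv2.imwrite('pics/s2.png',cv2.resize(c,None,fx=3.5,fy=3.5,interpolation=cv2.INTER_CUBIC))
st=env.get_state();print(st['clock'],st['tcp_pos'],st['wrist_force'])
E
```

```text
1.9 [0.51882221 0.11721502 0.05313928] [-0.17281455 -0.18486407 -0.16478928]
```

View pics/w2.png

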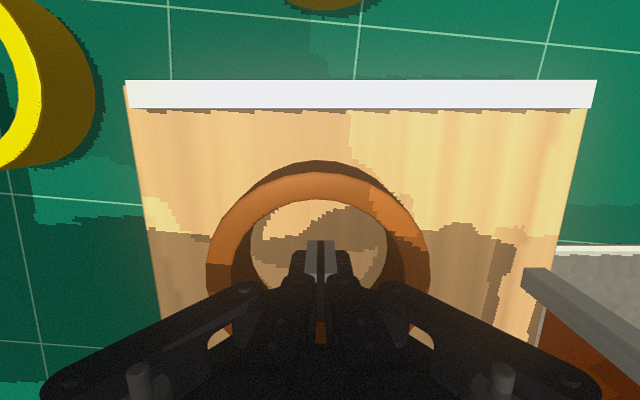

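View pics/s2.png

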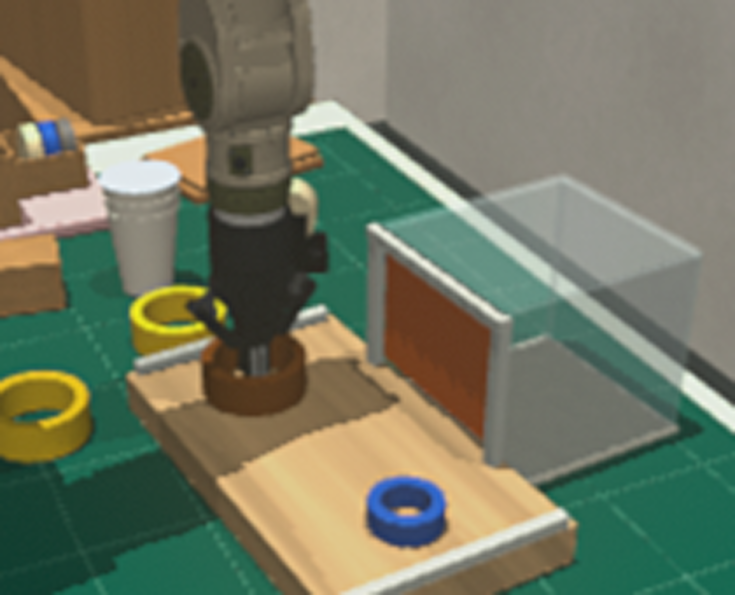

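>>> step_arm([
  [[0.1, -1.5, 0], 0, 255],
  [[0.3, -3, 0], 0, 255],
  [[0.4, -4.5, 0], 0, 255],
  [[0.5, -6, 0], 0, 255],
  [[0.7, -7.5, 0], 0, 255],
])

```text
clock: 2.52
tcp_pos: [0.5259, 0.0413, 0.0534]
orientation: [-0.001, 0.676, 0.737, -0.001]
wrist_force: [-0.4, 2.9, 3.5]
finger_gap: -0.0002
```

>>> step_arm([
  [[0.1, -1.5, 0], 0, 255],
  [[0.3, -3, 0], 0, 255],
  [[0.4, -4.5, 0], 0, 255],
  [[0.5, -5.5, 0], 0, 255],
  [[0.5, -6.0, 0], 0, 255],
])

```text
clock: 3.15
tcp_pos: [0.5309, -0.0194, 0.0532]
orientation: [-0.001, 0.676, 0.737, -0.001]
wrist_force: [-0.2, 3.1, 3.2]
finger_gap: -0.0001
```

```bash
python3 - <<'E'
from h import *
s=cam('side'); w=cam('wrist','w3.png')
c=s['frame'][100:270,240:450,::-1]; cv2.imwrite('pics/s3.png',cv2.resize(c,None,fx=3.5,fy=3.5,interpolation=cv2.INTER_CUBIC))
st=env.get_state();print(st['clock'],st['tcp_pos'],st['wrist_force'])
E
```

```text
3.25 [ 0.5308013  -0.01967466  0.05317708] [0.04321361 0.16280924 0.62186221]
```

View pics/w3.png

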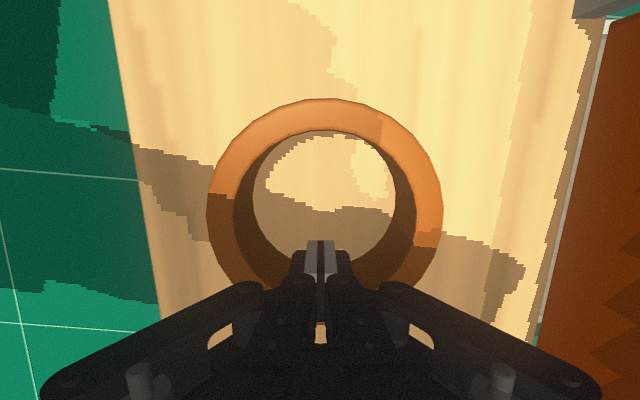

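View pics/s3.png

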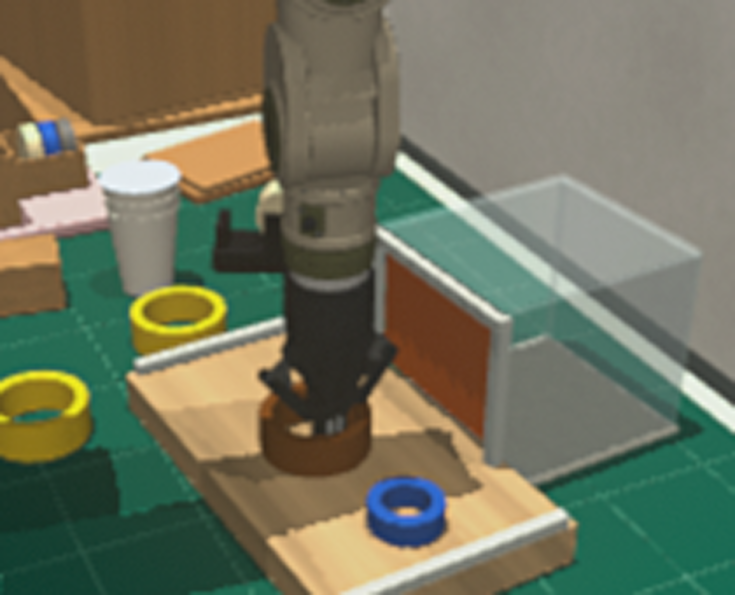

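```bash
python3 - <<'E'
from h import *
from scipy.optimize import least_squares
w=cam('wrist')
h=cv2.cvtColor(w['frame'],cv2.COLOR_RGB2HSV); m=cv2.inRange(h,(3,100,40),(14,255,255)); m[:,460:]=0; m[260:]=0
c,_=cv2.findContours(m,cv2.RETR_EXTERNAL,cv2.CHAIN_APPROX_NONE); c=max(c,key=cv2.contourArea)[:,0]
hull=cv2.convexHull(c)[:,0].astype(float); hull=hull[hull[:,1]<235]
P=np.array([onz(w,u,v,.078)[:2] for u,v in hull])
r=least_squares(lambda p:np.hypot(P[:,0]-p[0],P[:,1]-p[1])-.05,[.53,0],loss='soft_l1',f_scale=.001)
print(r.x,np.abs(r.fun).max())
E
```

```text
[0.53013469 0.00574111] 0.0004127898768131952
```

>>> step_arm([
  [[-0.1, 1.5, 0], 0, 255],
  [[-0.1, 1.5, 3], 0, 255],
  [[-0.1, 1.5, 6], 0, 255],
  [[-0.1, 1.5, 8], 0, 255],
  [[-3, 1.5, 8.5], 0, 255],
])

```text
clock: 3.92
tcp_pos: [0.5028, -0.0038, 0.1396]
orientation: [0.001, 0.675, 0.738, -0.001]
wrist_force: [-0.6, 0.4, -0.1]
finger_gap: -0.0001
```

```bash
python3 - <<'E'
from h import *
st=env.get_state();print(st['clock'],st['tcp_pos'],st['wrist_force'])
E
```

```text
3.925 [ 0.50278438 -0.00376456  0.13964966] [-0.59644195  0.39353016 -0.11867557]
```

>>> step_arm([
  [[-3, 0, 0], 0, 255],
  [[-6, 0, 0], 0, 0],
  [[-9.5, 0, 0], 0, 0],
  [[-9.5, 0, 0], 0, 0],
  [[-9.5, 0, -2], 0, 0],
])

```text
clock: 4.55
tcp_pos: [0.4096, -0.0035, 0.1208]
orientation: [0.003, 0.675, 0.738, 0.001]
wrist_force: [0.9, -0.7, -0.1]
finger_gap: 0.0725
```

>>> step_arm([
  [[0, 0, -2], 0, 0],
  [[0, 0, -4], 0, 0],
  [[0, 0, -6], 0, 0],
  [[0, 0, -6.5], 0, 0],
  [[0, 0, -6.5], 0, 0],
])

```text
clock: 5.18
tcp_pos: [0.4099, -0.0032, 0.0559]
orientation: [0.003, 0.675, 0.738, 0.0]
wrist_force: [0.4, -0.7, 0.0]
finger_gap: 0.0852
```

```bash
python3 - <<'E'
from h import *
s=cam('side'); w=cam('wrist','w4.png')
c=s['frame'][130:270,240:450,::-1]; cv2.imwrite('pics/s4.png',cv2.resize(c,None,fx=3.8,fy=3.8,interpolation=cv2.INTER_CUBIC))
st=env.get_state();print(st['clock'],st['tcp_pos'],st['wrist_force'],st['finger_gap'])
E
```

```text
5.275 [ 0.41039991 -0.00343854  0.05646744] [ 0.11010652  0.63063359 -0.41992986] 0.08543823469667498
```

View pics/w4.png

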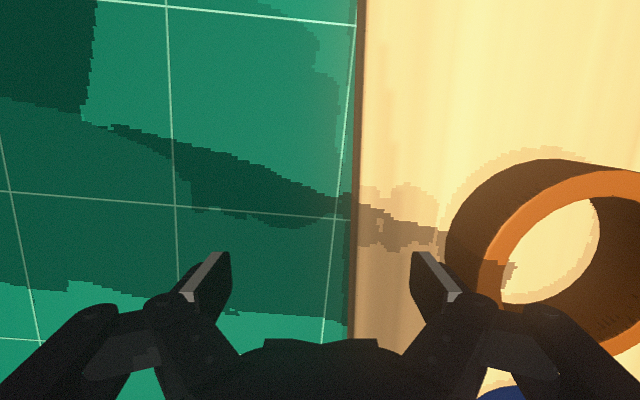

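View pics/s4.png

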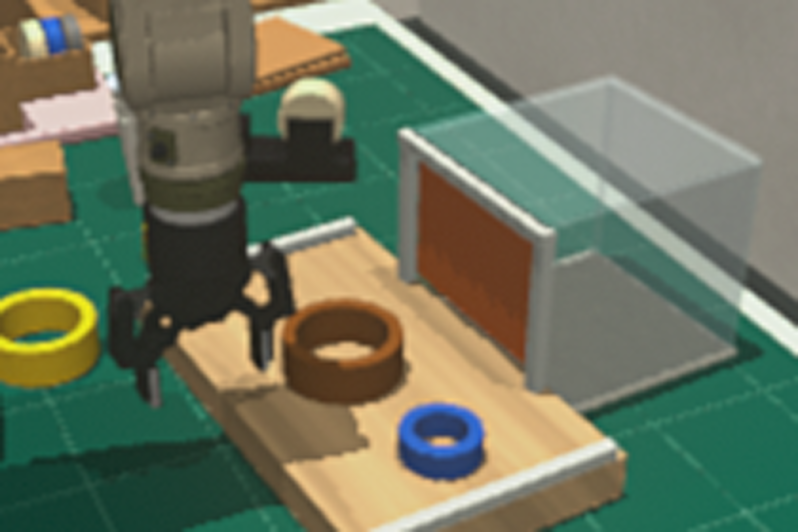

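```bash
python3 - <<'E'
from h import *
s=cam('side')
c,r=ray(s,308.9,227.4)
for y in(-.011,.0,.011):
    p=c+r*(y-c[1])/r[1]; print(np.round(p,3))
for z in(.045,.056,.069): print(z,proj(s,[.41+.05,.001,z]))
E
```

```text
[ 0.455 -0.011  0.07 ]
[0.46  0.    0.062]
[0.464 0.011 0.054]
0.045 [309.11097922 231.77673582]
0.056 [308.98876892 228.82243411]
0.069 [308.84281188 225.29408039]
```

>>> step_arm([
  [[0, 0, -0.8], 0, 0],
  [[0, 0, -1.4], 0, 0],
  [[0, 0, -1.7], 0, 0],
  [[0, 0, -1.7], 0, 0],
])

```text
clock: 5.82
tcp_pos: [0.4101, -0.0035, 0.0392]
orientation: [0.003, 0.675, 0.738, 0.001]
wrist_force: [-0.2, 0.7, -0.7]
finger_gap: 0.0852
```

```bash
python3 - <<'E'
from h import *
s=cam('side')
c=s['frame'][150:270,260:410,::-1]; cv2.imwrite('pics/s5.png',cv2.resize(c,None,fx=5,fy=5,interpolation=cv2.INTER_CUBIC))
st=env.get_state();print(st['clock'],st['tcp_pos'],st['wrist_force'],st['finger_gap'])
E
```

```text
5.875 [ 0.41029601 -0.00352063  0.03942613] [-0.10741128 -0.05266813  0.23250878] 0.08527170074777496
```

View pics/s5.png

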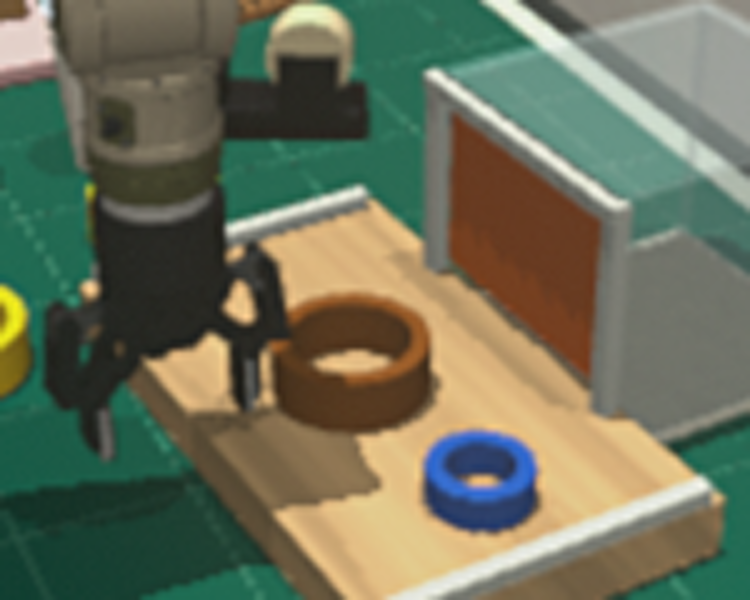

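```bash
python3 - <<'E'
from h import *
s=cam('side')
P=lambda u,v:(260+u/5-.4,150+v/5-.4)
for n,p in (('tip',(247,408)),('knuckle top',(253,243)),('knuckle outer top',(272,262)),('bulge low outer',(291,337)),('bodyR at band',(222,190)),('bodyL',(98,190)),('header L top front',(428,75)),('header R top',(628,205)),('post R foot',(600,408)),('body bottom',(150,352))):
    c,r=ray(s,*P(*p)); y=.002
    if 'header L' in n: y=.115
    if 'R top' in n or 'R foot' in n: y=-.085
    print(n,np.round(c+r*(y-c[1])/r[1],3))
E
```

```text
tip [0.46  0.002 0.046]
knuckle top [0.468 0.002 0.161]
knuckle outer top [0.479 0.002 0.145]
bulge low outer [0.49  0.002 0.09 ]
bodyR at band [0.45  0.002 0.201]
bodyL [0.378 0.002 0.219]
header L top front [0.638 0.115 0.182]
header R top [ 0.664 -0.085  0.183]
post R foot [ 0.655 -0.085  0.043]
body bottom [0.401 0.002 0.105]
```

>>> step_arm([
  [[1.2, 0.1, 0], 0, 0],
  [[2.4, 0.2, 0], 0, 0],
  [[3.6, 0.3, 0], 0, 0],
  [[4.8, 0.4, 0], 0, 0],
  [[6.0, 0.5, 0], 0, 0],
])

```text
clock: 6.55
tcp_pos: [0.4711, 0.0016, 0.0395]
orientation: [0.003, 0.675, 0.738, 0.001]
wrist_force: [-2.9, 0.1, 2.8]
finger_gap: 0.0851
```

>>> step_arm([
  [[1.2, 0.1, 0], 0, 0],
  [[2.4, 0.2, 0], 0, 0],
  [[3.6, 0.3, 0], 0, 0],
  [[4.8, 0.4, 0], 0, 0],
  [[5.4, 0.5, 0], 0, 0],
])

```text
clock: 7.18
tcp_pos: [0.5264, 0.0066, 0.0394]
orientation: [0.004, 0.675, 0.738, 0.001]
wrist_force: [-2.8, -1.1, 4.1]
finger_gap: 0.0854
```

```bash
python3 - <<'E'
from h import *
s=cam('side'); w=cam('wrist','w6.png')
c=s['frame'][130:270,260:450,::-1]; cv2.imwrite('pics/s6.png',cv2.resize(c,None,fx=4.2,fy=4.2,interpolation=cv2.INTER_CUBIC))
st=env.get_state();print(st['clock'],st['tcp_pos'],st['wrist_force'],st['finger_gap'])
E
```

```text
7.275 [0.526468   0.00662284 0.03947753] [0.61922775 0.16350861 0.54100086] 0.0850394609773637
```

View pics/w6.png

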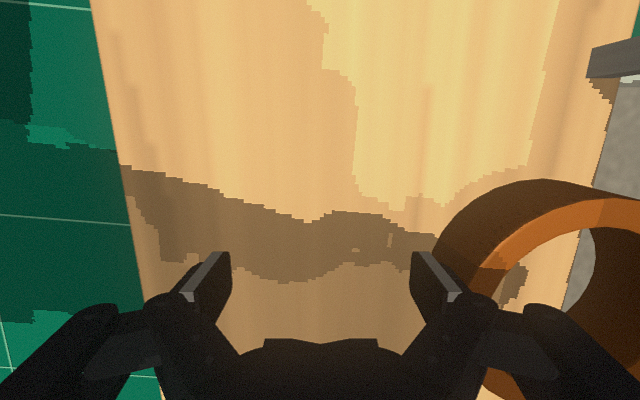

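View pics/s6.png

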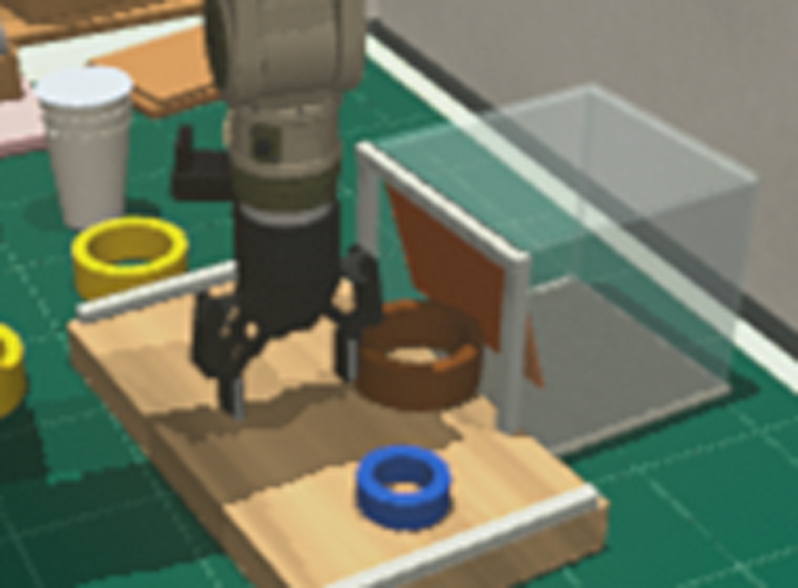

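>>> step_arm([
  [[2.0, 0.17, 0], 0, 0],
  [[4.8, 0.4, 0], 0, 0],
  [[6.8, 0.6, 0], 0, 0],
  [[6.8, 0.6, 0], 0, 0],
])

```text
clock: 7.78
tcp_pos: [0.5959, 0.0126, 0.0394]
orientation: [0.005, 0.675, 0.738, 0.002]
wrist_force: [-0.1, 0.1, 0.9]
finger_gap: 0.0853
```

```bash
python3 - <<'E'
from h import *
s=cam('side'); w=cam('wrist','w7.png'); d=cam('scene')
c=s['frame'][130:270,260:450,::-1]; cv2.imwrite('pics/s7.png',cv2.resize(c,None,fx=4.2,fy=4.2,interpolation=cv2.INTER_CUBIC))
c=d['frame'][140:290,200:360,::-1]; cv2.imwrite('pics/d7.png',cv2.resize(c,None,fx=4,fy=4,interpolation=cv2.INTER_CUBIC))
st=env.get_state();print(st['clock'],st['tcp_pos'],st['wrist_force'],st['finger_gap'])
E
```

```text
7.925 [0.59351315 0.01268003 0.03920227] [-0.77351914  0.78697665 -0.05544351] 0.08502981188370241
```

View pics/d7.png

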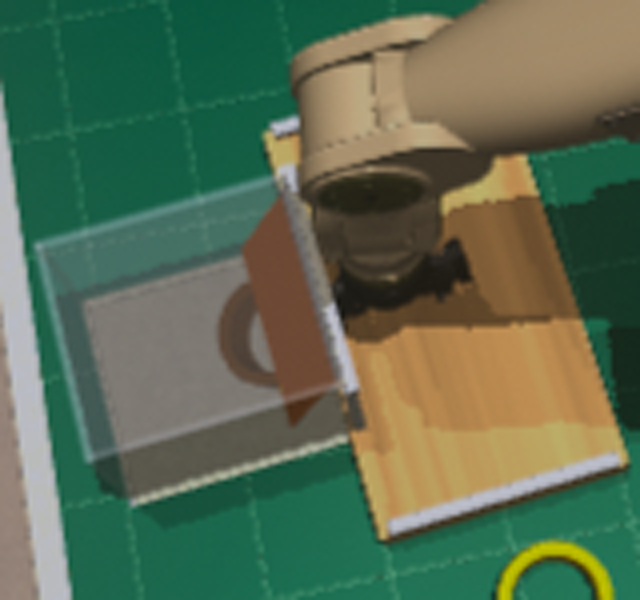

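View pics/s7.png

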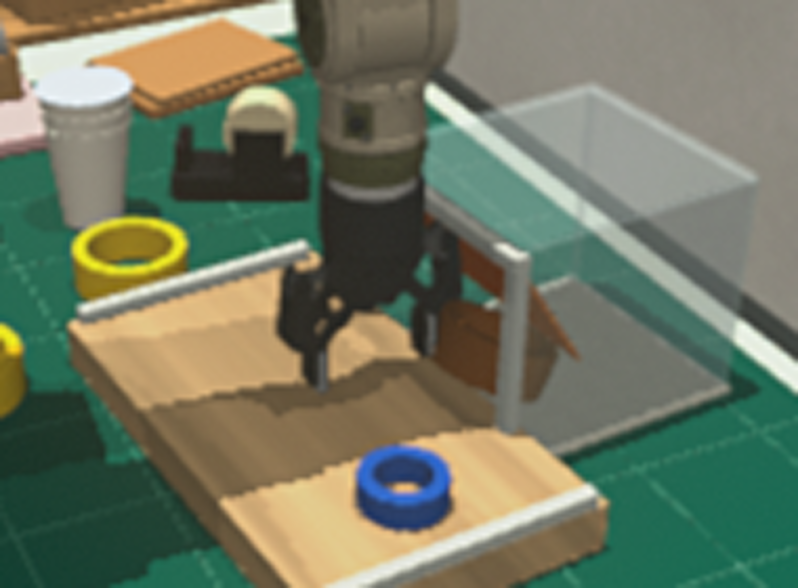

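The roll is through the flap and has tipped, but its rear still seems to be on the shelf edge (side crop (440,350)). I'll creep on while watching the force.

>>> step_arm([
  [[0.3, 0.03, 0], 0, 0],
  [[0.6, 0.05, 0], 0, 0],
  [[0.6, 0.05, 0], 0, 0],
])

```text
clock: 8.3
tcp_pos: [0.5992, 0.0132, 0.0391]
orientation: [0.003, 0.675, 0.738, 0.001]
wrist_force: [-2.4, -0.3, -0.5]
finger_gap: 0.0852
```

```bash
python3 - <<'E'
from h import *
s=cam('side'); d=cam('scene'); w=cam('wrist','w8.png')
c=s['frame'][160:260,330:450,::-1]; cv2.imwrite('pics/s8.png',cv2.resize(c,None,fx=6,fy=6,interpolation=cv2.INTER_CUBIC))
c=d['frame'][170:260,210:310,::-1]; cv2.imwrite('pics/d8.png',cv2.resize(c,None,fx=6,fy=6,interpolation=cv2.INTER_CUBIC))
st=env.get_state();print(st['clock'],st['tcp_pos'],st['wrist_force'],st['finger_gap'])
E
```

```text
8.45 [0.59922022 0.01316647 0.03910835] [-2.69354748 -1.0225068  -0.59624368] 0.08568080574501703
```

View pics/s8.png

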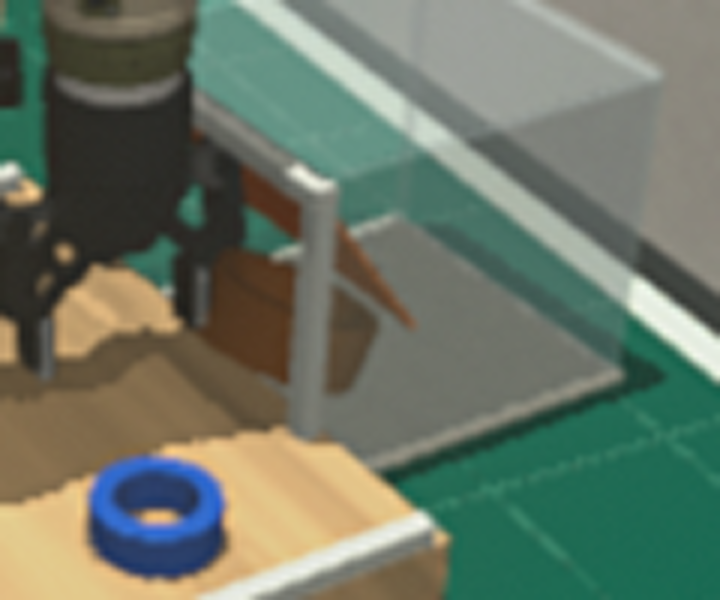

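View pics/d8.png

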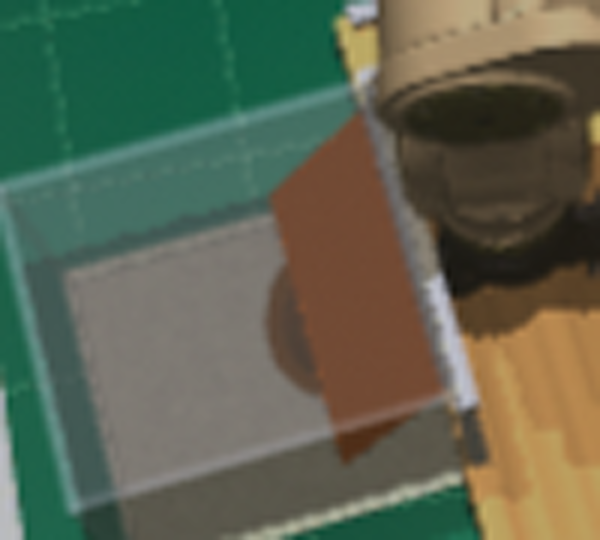

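View pics/w8.png

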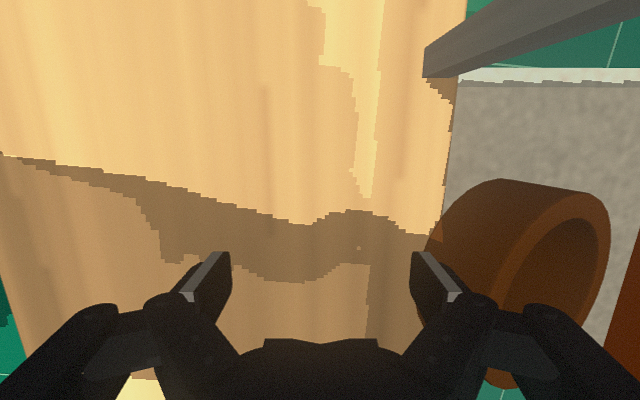

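>>> step_arm([
  [[0.2, 0.02, 0], 0, 0],
  [[0.4, 0.03, 0], 0, 0],
  [[0.4, 0.03, 0], 0, 0],
])

```text
clock: 8.82
tcp_pos: [0.6033, 0.0135, 0.0389]
orientation: [0.003, 0.675, 0.738, 0.001]
wrist_force: [-2.3, 0.5, -1.1]
finger_gap: 0.0857
```

```bash
python3 - <<'E'
from h import *
s=cam('side'); w=cam('wrist','w9.png')
c=s['frame'][160:260,330:450,::-1]; cv2.imwrite('pics/s9.png',cv2.resize(c,None,fx=6,fy=6,interpolation=cv2.INTER_CUBIC))
st=env.get_state();print(st['clock'],st['tcp_pos'],st['wrist_force'],st['ft_torque'],st['finger_gap'])
E
```

```text
8.925 [0.60321843 0.01353846 0.03886814] [-1.63268848  0.46895285 -1.91256312] [ 0.04009826  0.44881501 -0.01716841] 0.08537056512693535
```

View pics/s9.png

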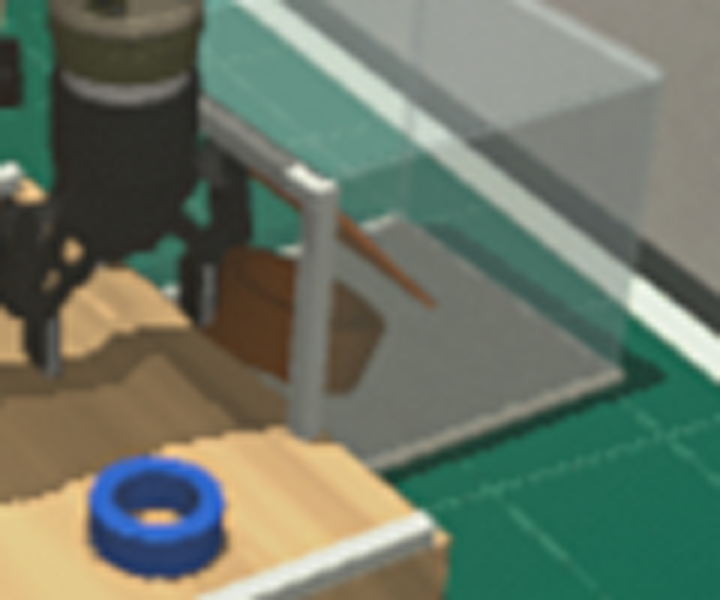

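View pics/w9.png

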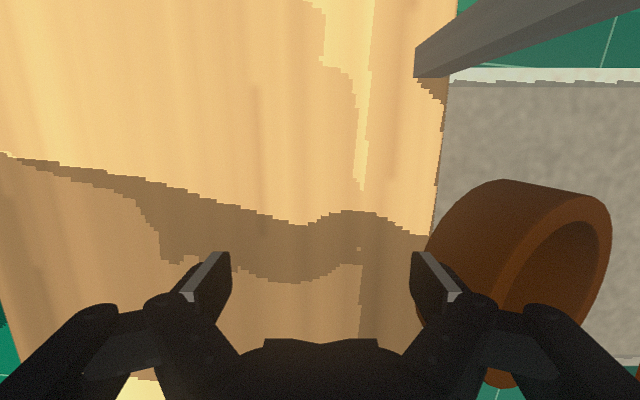

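>>> step_arm([
  [[0.2, 0.02, 0], 0, 0],
  [[0.4, 0.03, 0], 0, 0],
  [[0.4, 0.03, 0], 0, 0],
])

```text
clock: 9.3
tcp_pos: [0.6039, 0.0137, 0.0387]
orientation: [0.001, 0.675, 0.738, -0.001]
wrist_force: [-14.8, -1.8, 5.4]
finger_gap: 0.0857
```

```bash
python3 - <<'E'
from h import *
s=cam('side'); w=cam('wrist','w10.png')
c=s['frame'][160:260,330:450,::-1]; cv2.imwrite('pics/s10.png',cv2.resize(c,None,fx=6,fy=6,interpolation=cv2.INTER_CUBIC))
st=env.get_state();print(st['clock'],st['tcp_pos'],st['wrist_force'],st['ft_torque'],st['finger_gap'])
E
```

```text
9.4 [0.60395719 0.01374005 0.0386819 ] [-14.10853597  -1.6903264    4.89066947] [-0.04326039  0.827933   -0.03694376] 0.0854285487827681
```

View pics/s10.png

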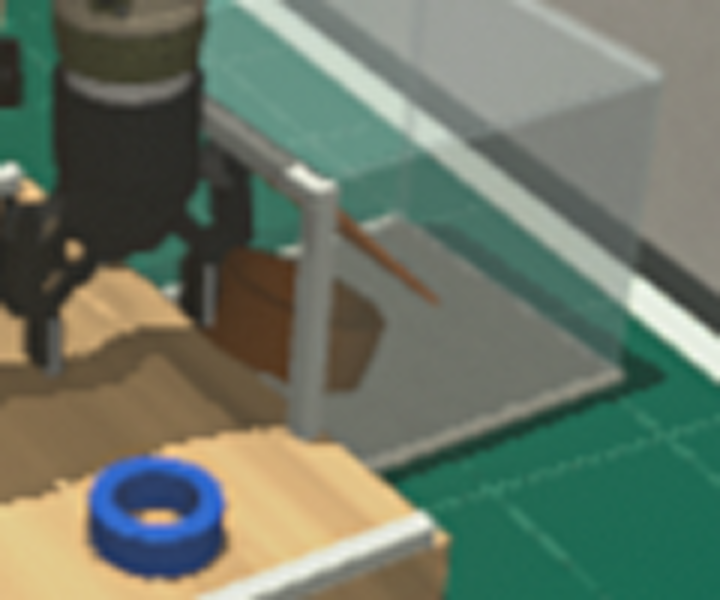

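View pics/w10.png

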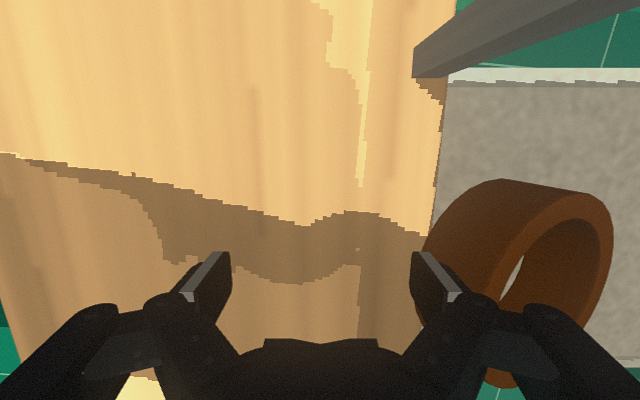

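>>> step_arm([
  [[-0.15, 0, 0], 0, 0],
])

```text
clock: 9.52
tcp_pos: [0.6029, 0.0137, 0.0389]
orientation: [0.002, 0.675, 0.738, -0.001]
wrist_force: [-0.1, -1.4, -1.3]
finger_gap: 0.0851
```

```bash
python3 - <<'E'
from h import *
w=cam('wrist'); s=cam('side')
st=env.get_state();print(st['clock'],st['tcp_pos'],st['wrist_force'])
f=w['frame'][150:400,340:640,::-1]; cv2.imwrite('pics/w11.png',cv2.resize(f,None,fx=2.4,fy=2.4,interpolation=cv2.INTER_CUBIC))
for p in ((447,85),(444,120),(440,160),(435,200),(430,235)):
    q=onz(w,*p,.04); print(p,np.round(q,4), 'edge x at y=.0135:',round(q[0]+.087*(q[1]-.0135),4))
# post L front foot & header
print('edge proj at tool y', proj(w,[.665,.0135,.04]), 'tip outer', proj(w,[.6025+.057,.0185,.046]), proj(w,[.6025+.0565,.0295,.046]))
P=lambda u,v:(330+u/6-.4,160+v/6-.4)
E
```

```text
9.625 [0.60291127 0.01368496 0.03894489] [-1.44855826  0.59871738 -0.79073627]
(447, 85) [0.6516 0.1011 0.04  ] edge x at y=.0135: 0.6593
(444, 120) [0.6533 0.0862 0.04  ] edge x at y=.0135: 0.6596
(440, 160) [0.6551 0.0679 0.04  ] edge x at y=.0135: 0.6598
(435, 200) [0.6565 0.0482 0.04  ] edge x at y=.0135: 0.6596
(430, 235) [0.6576 0.0297 0.04  ] edge x at y=.0135: 0.659
edge proj at tool y [438.1115093  264.87064517] tip outer [433.80674579 260.55560544] [437.09002302 240.18616428]
```

View pics/w11.png

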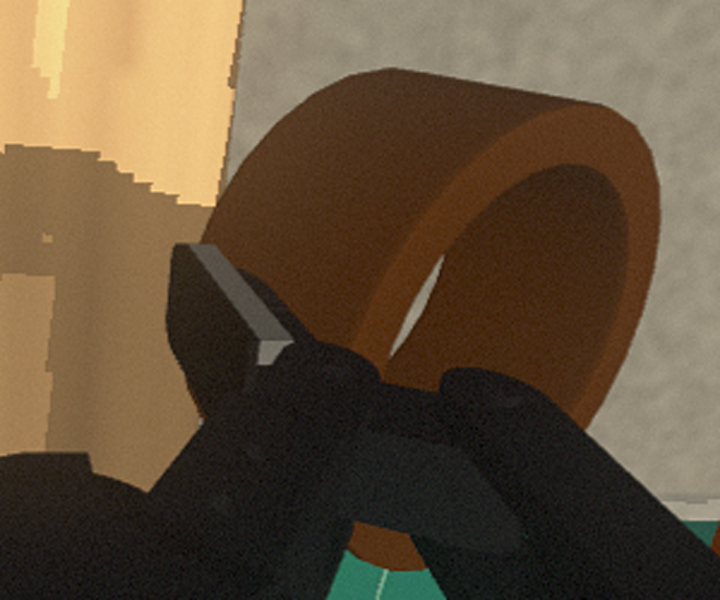

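>>> step_arm([
  [[-0.4, 0, 0], 0, 0],
  [[-0.4, 0, -0.3], 0, 0],
  [[-0.4, 0, -0.5], 0, 0],
  [[-0.4, 0, -0.5], 0, 0],
])

```text
clock: 10.12
tcp_pos: [0.5989, 0.0137, 0.0336]
orientation: [0.002, 0.675, 0.738, -0.001]
wrist_force: [-0.1, -0.1, -1.5]
finger_gap: 0.0854
```

```bash
python3 - <<'E'
from h import *
s=cam('side')
c=s['frame'][170:240,340:430,::-1]; cv2.imwrite('pics/s12.png',cv2.resize(c,None,fx=8,fy=8,interpolation=cv2.INTER_CUBIC))
st=env.get_state();print(st['clock'],st['tcp_pos'],st['wrist_force'])
E
```

```text
10.175 [0.59894298 0.01368789 0.03371635] [-0.96202619 -0.13219999 -1.25857386]
```

View pics/s12.png

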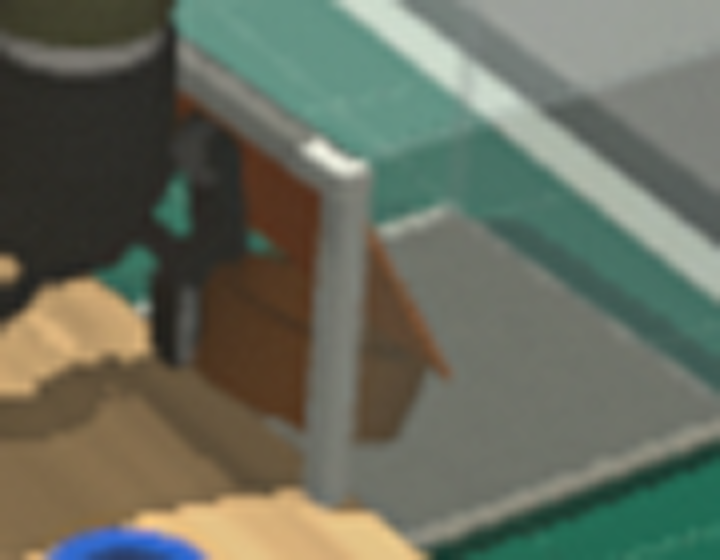

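>>> step_arm([
  [[0, 0, -0.15], 0, 0],
  [[0, 0, -0.3], 0, 0],
  [[0, 0, -0.3], 0, 0],
])

```text
clock: 10.55
tcp_pos: [0.5989, 0.0137, 0.0306]
orientation: [0.002, 0.675, 0.738, -0.001]
wrist_force: [-0.3, -0.2, -0.2]
finger_gap: 0.0852
```

>>> step_arm([
  [[0, 0, -0.12], 0, 0],
  [[0, 0, -0.22], 0, 0],
  [[0, 0, -0.22], 0, 0],
])

```text
clock: 10.92
tcp_pos: [0.599, 0.0137, 0.0283]
orientation: [0.002, 0.675, 0.738, -0.001]
wrist_force: [-0.6, -0.2, -0.6]
finger_gap: 0.0856
```

>>> step_arm([
  [[0.2, 0.02, 0], 0, 0],
  [[0.38, 0.03, 0], 0, 0],
  [[0.38, 0.03, 0], 0, 0],
])

```text
clock: 11.3
tcp_pos: [0.6026, 0.0141, 0.0281]
orientation: [0.001, 0.675, 0.738, -0.001]
wrist_force: [-1.3, 0.4, -0.1]
finger_gap: 0.0851
```

```bash
python3 - <<'E'
from h import *
s=cam('side'); w=cam('wrist')
c=s['frame'][170:240,340:430,::-1]; cv2.imwrite('pics/s13.png',cv2.resize(c,None,fx=8,fy=8,interpolation=cv2.INTER_CUBIC))
f=w['frame'][150:400,340:640,::-1]; cv2.imwrite('pics/w13.png',cv2.resize(f,None,fx=2.4,fy=2.4,interpolation=cv2.INTER_CUBIC))
st=env.get_state();print(st['clock'],st['tcp_pos'],st['wrist_force'])
E
```

```text
11.4 [0.60261916 0.01409391 0.02813602] [-2.97872175  0.13605212 -0.29202596]
```

View pics/s13.png

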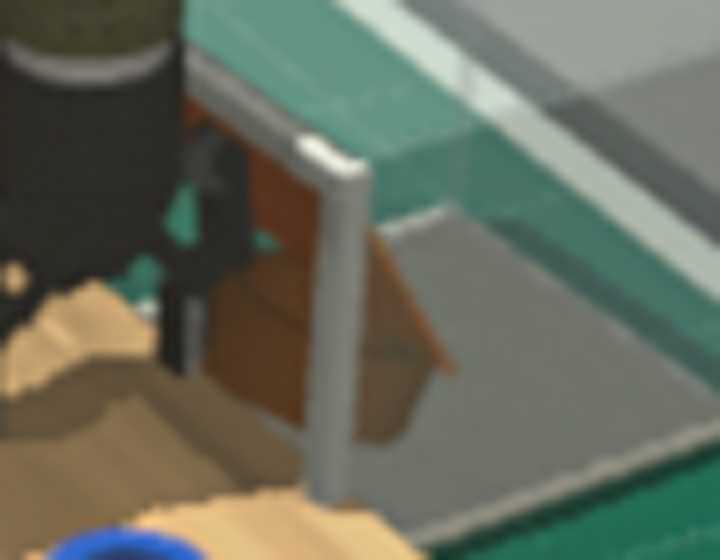

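View pics/w13.png

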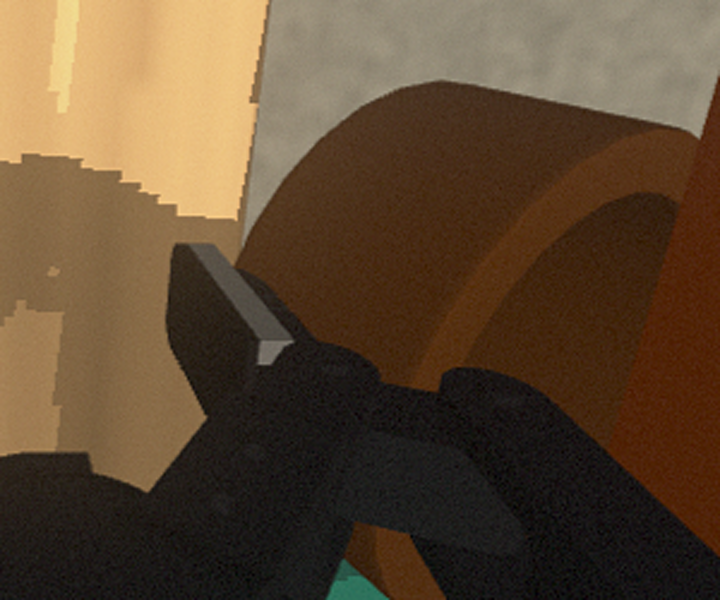

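>>> step_arm([
  [[0.1, 0.5, -0.1], 0, 0],
  [[0.15, 1.0, -0.1], 0, 0],
  [[0.1, 0, -0.1], 0, 0],
  [[0.05, -1.0, -0.1], 0, 0],
  [[0.1, 0, -0.1], 0, 0],
])

```text
clock: 12.02
tcp_pos: [0.604, 0.0126, 0.0272]
orientation: [0.002, 0.676, 0.737, -0.001]
wrist_force: [-1.6, -0.3, 1.1]
finger_gap: 0.0856
```

```bash
python3 - <<'E'
from h import *
s=cam('side'); w=cam('wrist')
c=s['frame'][170:240,340:430,::-1]; cv2.imwrite('pics/s14.png',cv2.resize(c,None,fx=8,fy=8,interpolation=cv2.INTER_CUBIC))
f=w['frame'][150:400,340:640,::-1]; cv2.imwrite('pics/w14.png',cv2.resize(f,None,fx=2.4,fy=2.4,interpolation=cv2.INTER_CUBIC))
st=env.get_state();print(st['clock'],st['tcp_pos'],st['wrist_force'])
E
```

```text
12.125 [0.60383074 0.0146615  0.02717899] [-0.76280307 -0.04119839 -0.33722082]
```

View pics/s14.png

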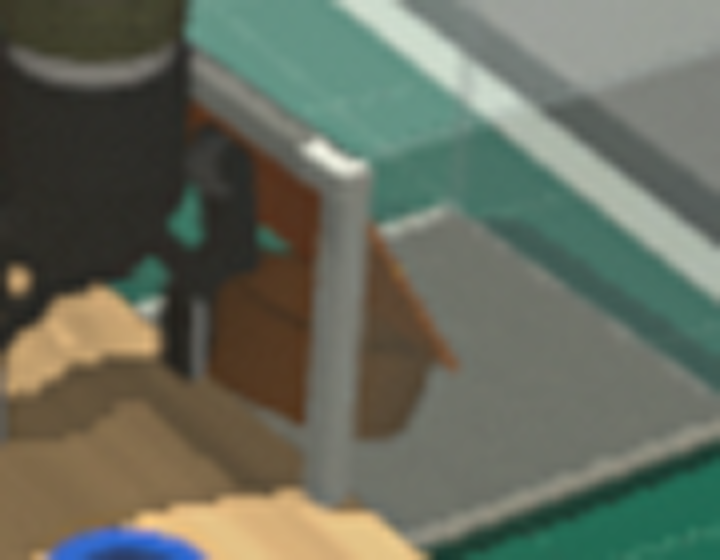

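View pics/w14.png

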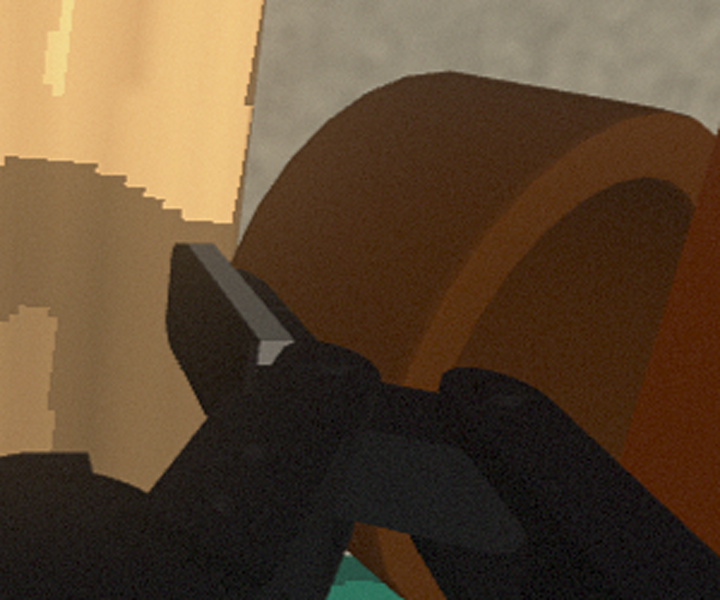

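>>> step_arm([
  [[-0.1, 0, -0.1], 0, 0],
  [[-0.1, 0, -0.2], 0, 0],
  [[0.1, 0, -0.2], 0, 0],
  [[0.25, 0.02, -0.2], 0, 0],
  [[0.25, 0.02, -0.2], 0, 0],
])

```text
clock: 12.75
tcp_pos: [0.6035, 0.0148, 0.0269]
orientation: [0.0, 0.675, 0.738, -0.002]
wrist_force: [-20.9, -4.0, 16.0]
finger_gap: 0.0855
```

>>> step_arm([
  [[0, 0.4, 0.1], 0.04, 0],
  [[0, 0, 0.1], 0, 0],
  [[0, -0.4, 0.1], -0.04, 0],
  [[0, 0, 0.1], 0, 0],
])

```text
clock: 13.25
tcp_pos: [0.6034, 0.0141, 0.0275]
orientation: [0.0, 0.675, 0.738, -0.002]
wrist_force: [-2.9, -1.6, -0.2]
finger_gap: 0.0856
```

```bash
python3 - <<'E'
from h import *
s=cam('side'); w=cam('wrist')
c=s['frame'][170:240,340:430,::-1]; cv2.imwrite('pics/s15.png',cv2.resize(c,None,fx=8,fy=8,interpolation=cv2.INTER_CUBIC))
f=w['frame'][150:400,340:640,::-1]; cv2.imwrite('pics/w15.png',cv2.resize(f,None,fx=2.4,fy=2.4,interpolation=cv2.INTER_CUBIC))
st=env.get_state();print(st['clock'],st['tcp_pos'],st['wrist_force'])
E
```

```text
13.35 [0.60330969 0.01500574 0.02750875] [-1.29229178  0.37961961 -1.84818173]
```

View pics/s15.png

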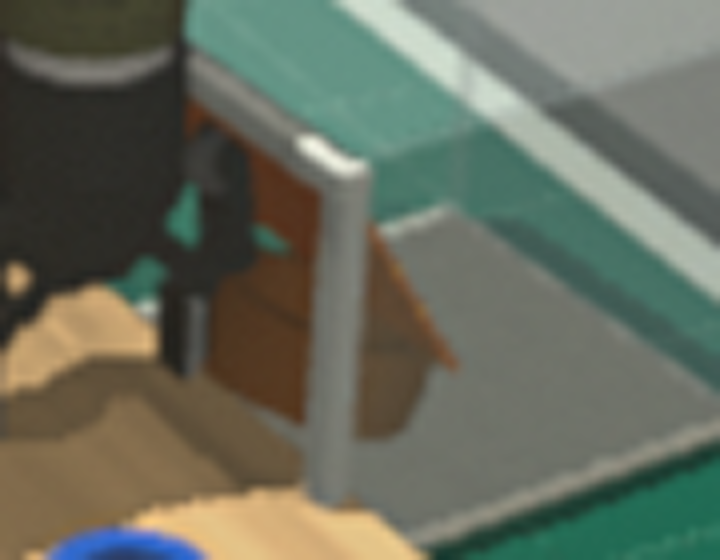

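View pics/w15.png

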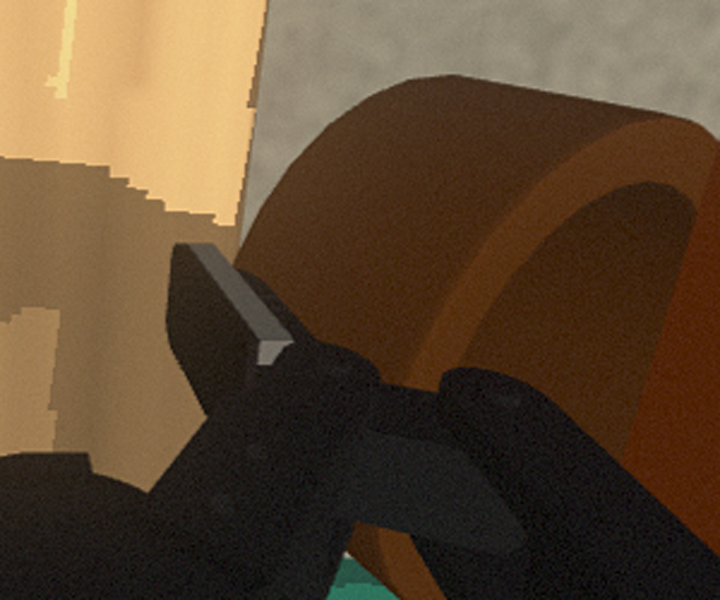

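>>> step_arm([
  [[-1.0, -0.1, 0.1], 0, 0],
  [[-2.0, -0.18, 0.1], 0, 0],
  [[-2.5, -0.22, 0.1], 0, 0],
  [[-2.5, -0.22, 0.1], 0, 0],
])

```text
clock: 13.85
tcp_pos: [0.5779, 0.0128, 0.0287]
orientation: [0.0, 0.674, 0.738, -0.002]
wrist_force: [-0.3, -0.3, 0.2]
finger_gap: 0.0856
```

```bash
python3 - <<'E'
from h import *
s=cam('side'); w=cam('wrist')
c=s['frame'][170:240,340:430,::-1]; cv2.imwrite('pics/s16.png',cv2.resize(c,None,fx=8,fy=8,interpolation=cv2.INTER_CUBIC))
f=w['frame'][150:400,340:640,::-1]; cv2.imwrite('pics/w16.png',cv2.resize(f,None,fx=2.4,fy=2.4,interpolation=cv2.INTER_CUBIC))
st=env.get_state();print(st['clock'],st['tcp_pos'],st['wrist_force'])
for x in (.655,.66,.665): print(x,proj(w,[x,.0137,.04]))
E
```

```text
13.95 [0.57861581 0.01271235 0.0287751 ] [-0.51383333  0.05654704  0.52936852]
0.655 [475.41190082 275.22486146]
0.66 [485.37864443 276.0572755 ]
0.665 [495.33022754 276.88842335]
```

View pics/s16.png

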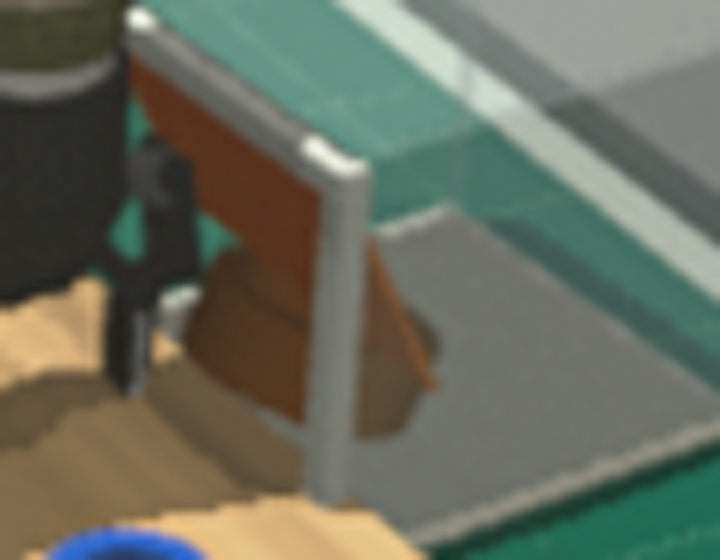

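View pics/w16.png

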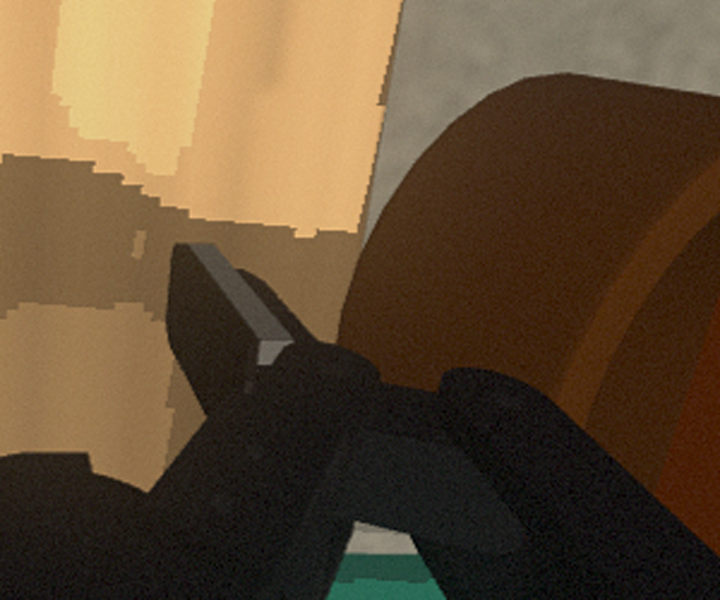

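>>> step_arm([
  [[2.3, 0.2, 0], 0, 0],
  [[2.3, 0.2, 0], 0, 0],
])

```text
clock: 14.2
tcp_pos: [0.6025, 0.0147, 0.0286]
orientation: [0.001, 0.674, 0.738, -0.002]
wrist_force: [-0.3, -0.5, -0.5]
finger_gap: 0.0856
```

```bash
python3 - <<'E'
from h import *
s=cam('side'); w=cam('wrist')
c=s['frame'][170:240,340:430,::-1]; cv2.imwrite('pics/s17.png',cv2.resize(c,None,fx=8,fy=8,interpolation=cv2.INTER_CUBIC))
f=w['frame'][150:400,340:640,::-1]; cv2.imwrite('pics/w17.png',cv2.resize(f,None,fx=2.4,fy=2.4,interpolation=cv2.INTER_CUBIC))
st=env.get_state();print(st['clock'],st['tcp_pos'],st['wrist_force'])
E
```

```text
14.3 [0.60133045 0.01476494 0.02839465] [-0.68218688  0.34721786  0.75602081]
```

View pics/s17.png

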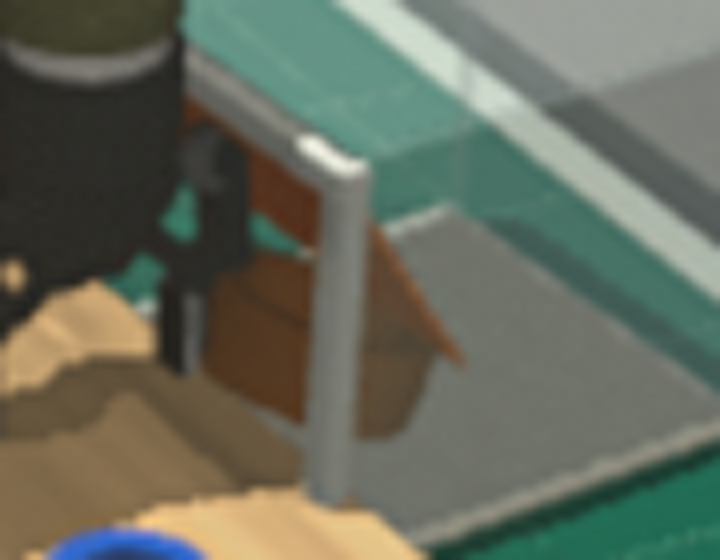

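View pics/w17.png

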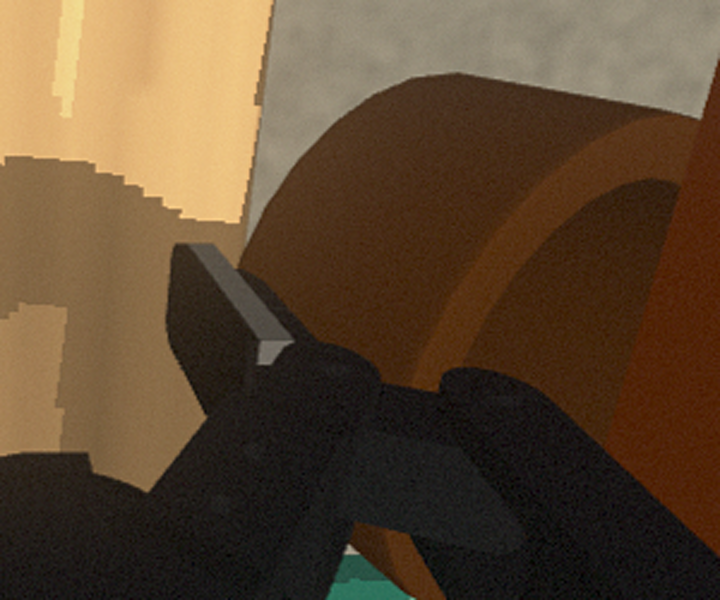

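>>> step_arm([
  [[-1.0, -0.5, 0], 0, 0],
  [[-0.8, -2.0, 0], 0, 0],
  [[-0.5, -3.6, 0], 0, 0],
  [[0.4, -3.6, -0.05], 0, 0],
  [[0.4, -3.6, -0.05], 0, 0],
])

```text
clock: 14.92
tcp_pos: [0.606, -0.0219, 0.0278]
orientation: [0.0, 0.675, 0.738, -0.002]
wrist_force: [0.3, -0.2, 0.0]
finger_gap: 0.0855
```

```bash
python3 - <<'E'
from h import *
st=env.get_state();print(st['clock'],st['tcp_pos'],st['wrist_force'])
s=cam('side')
c=s['frame'][150:240,320:430,::-1]; cv2.imwrite('pics/s18.png',cv2.resize(c,None,fx=6.5,fy=6.5,interpolation=cv2.INTER_CUBIC))
w=cam('wrist','w18.png')
E
```

```text
14.925 [ 0.60601593 -0.02185864  0.02775839] [ 0.3302308  -0.17920788  0.02372529]
```

View pics/s18.png

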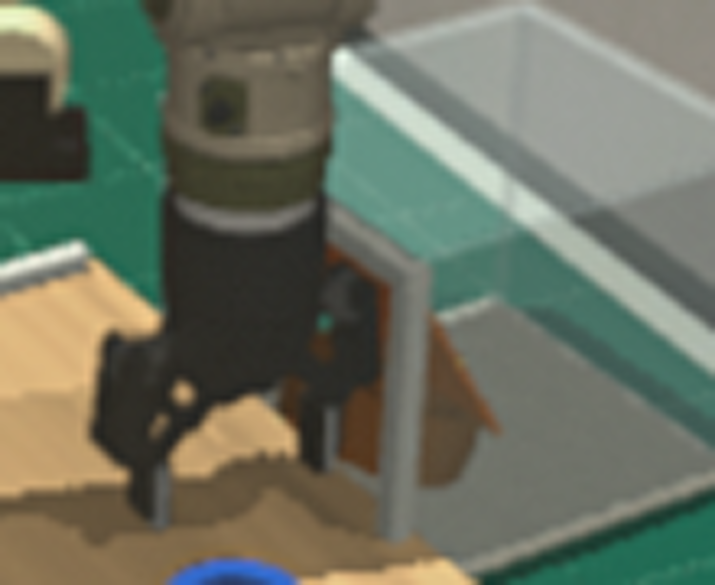

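View pics/w18.png

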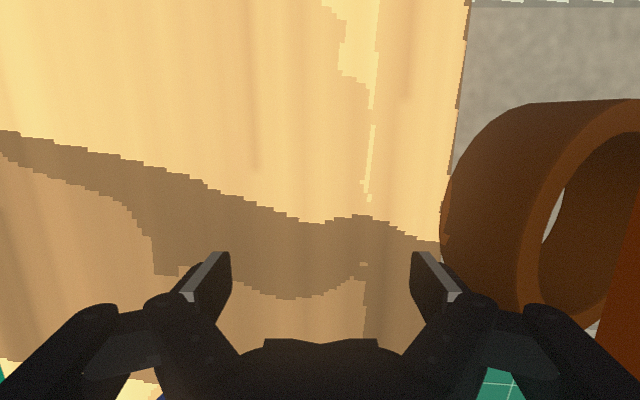

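```bash
python3 - <<'E'
from h import *
w=cam('wrist')
f=w['frame'][80:330,380:640,::-1]; cv2.imwrite('pics/w19.png',cv2.resize(f,None,fx=3,fy=2.4,interpolation=cv2.INTER_CUBIC) if 0 else cv2.resize(f,None,fx=2.4,fy=2.4,interpolation=cv2.INTER_CUBIC))
for p in ((469,20),(464,60),(459,110),(455,150),(440,210),(440,230),(441,250)):
    q=onz(w,*p,.04); print(p,np.round(q,4), round(q[0]+.087*(q[1]-.0135),4))
E
```

```text
(469, 20) [0.6534 0.0888 0.04  ] 0.6599
(464, 60) [0.6546 0.0746 0.04  ] 0.6599
(459, 110) [0.6567 0.0556 0.04  ] 0.6603
(455, 150) [0.6585 0.0391 0.04  ] 0.6608
(440, 210) [0.6574 0.0117 0.04  ] 0.6573
(440, 230) [0.6594 0.0021 0.04  ] 0.6584
(441, 250) [ 0.6619 -0.0079  0.04  ] 0.66
```

View pics/w19.png

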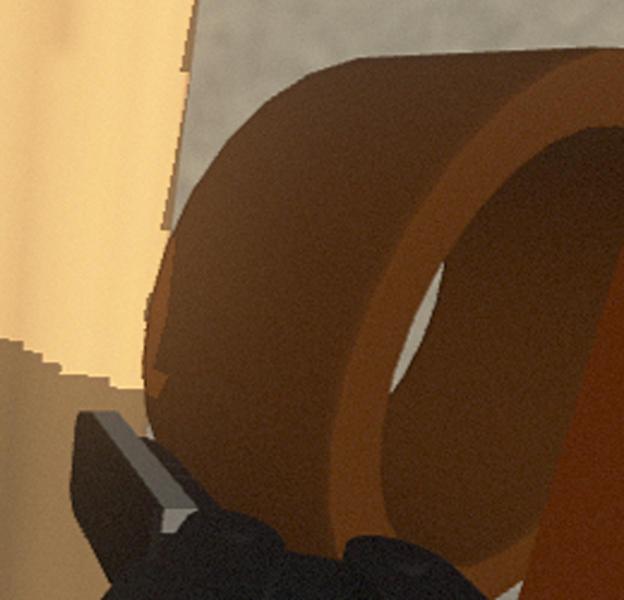

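>>> step_arm([
  [[-0.12, 1.6, 0], 0, 0],
  [[-0.5, 6.0, 0], 0, 0],
  [[-0.6, 7.3, 0], 0, 0],
  [[-0.6, 7.3, 0], 0, 0],
])

```text
clock: 15.58
tcp_pos: [0.5989, 0.0538, 0.0276]
orientation: [-0.0, 0.673, 0.739, -0.002]
wrist_force: [0.8, 1.0, 0.5]
finger_gap: 0.0852
```

```bash
python3 - <<'E'
from h import *
st=env.get_state();print(st['clock'],st['tcp_pos'],st['wrist_force'])
s=cam('side'); d=cam('scene')
c=s['frame'][150:240,320:430,::-1]; cv2.imwrite('pics/s20.png',cv2.resize(c,None,fx=6.5,fy=6.5,interpolation=cv2.INTER_CUBIC))
c=d['frame'][170:260,210:310,::-1]; cv2.imwrite('pics/d20.png',cv2.resize(c,None,fx=6,fy=6,interpolation=cv2.INTER_CUBIC))
w=cam('wrist','w20.png')
E
```

```text
15.575 [0.59888008 0.05378649 0.02761664] [0.81825767 0.99816262 0.54495234]
```

View pics/s20.png

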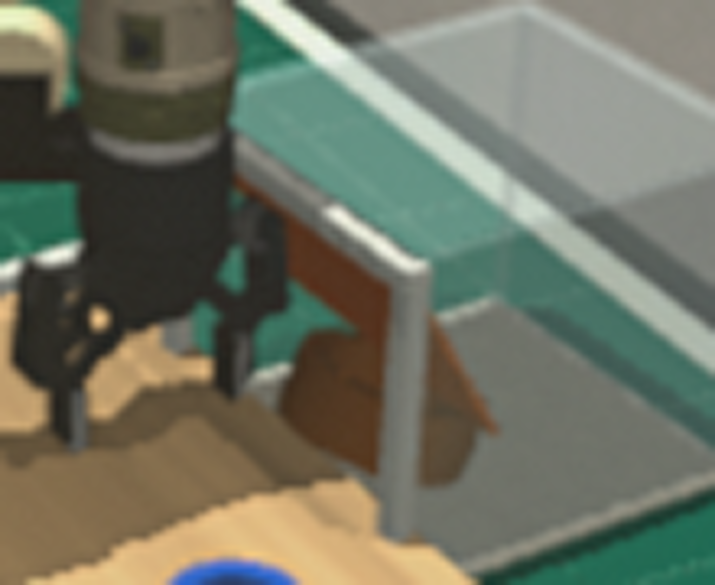

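View pics/w20.png

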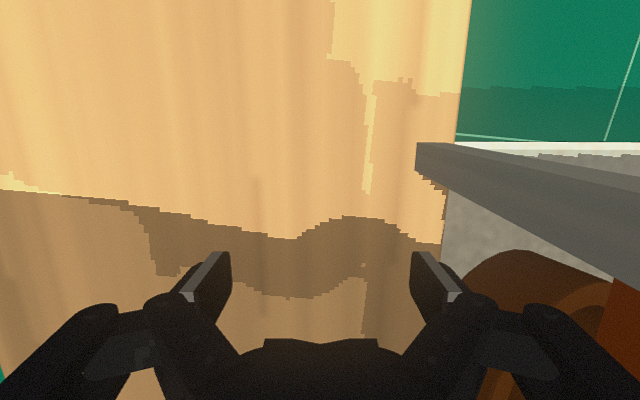

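View pics/d20.png

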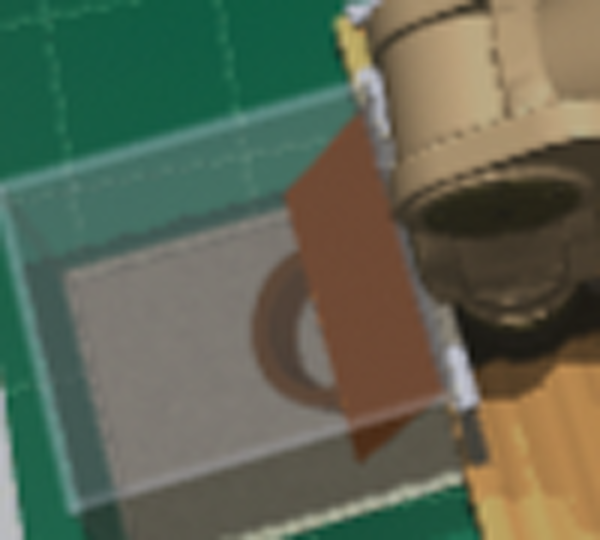

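>>> step_arm([
  [[-1, -1, 0.2], 0, 0],
  [[-2, -3.5, 0.2], 0, 0],
  [[-2, -6.0, 0.1], 0, 0],
  [[-1.0, -7.5, 0], 0, 0],
  [[0.6, -7.5, 0], 0, 0],
])

```text
clock: 16.35
tcp_pos: [0.6058, -0.0256, 0.0279]
orientation: [0.0, 0.676, 0.737, -0.002]
wrist_force: [-0.7, 0.5, -0.3]
finger_gap: 0.0858
```

```bash
python3 - <<'E'
from h import *
st=env.get_state();print(st['clock'],st['tcp_pos'],st['wrist_force'])
w=cam('wrist')
f=w['frame'][80:330,380:640,::-1]; cv2.imwrite('pics/w21.png',cv2.resize(f,None,fx=2.4,fy=2.4,interpolation=cv2.INTER_CUBIC))
s=cam('side')
c=s['frame'][150:240,320:430,::-1]; cv2.imwrite('pics/s21.png',cv2.resize(c,None,fx=6.5,fy=6.5,interpolation=cv2.INTER_CUBIC))
E
```

```text
16.35 [ 0.60575549 -0.02562482  0.02791168] [-0.68715651  0.47244672 -0.34019789]
```

View pics/w21.png

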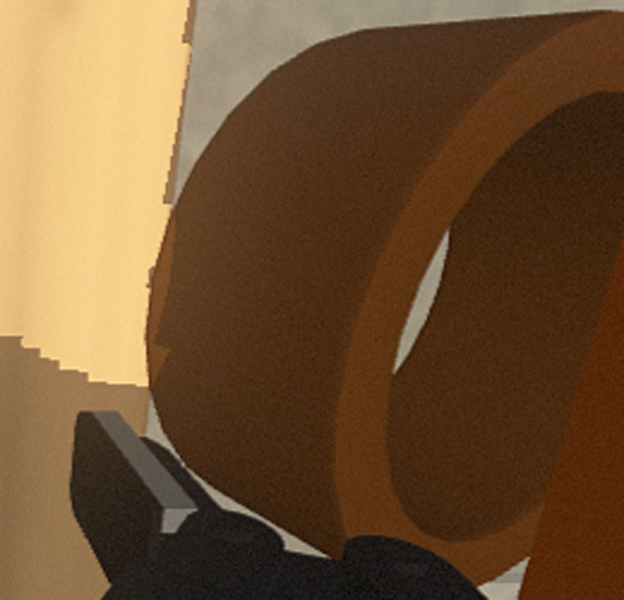

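View pics/s21.png

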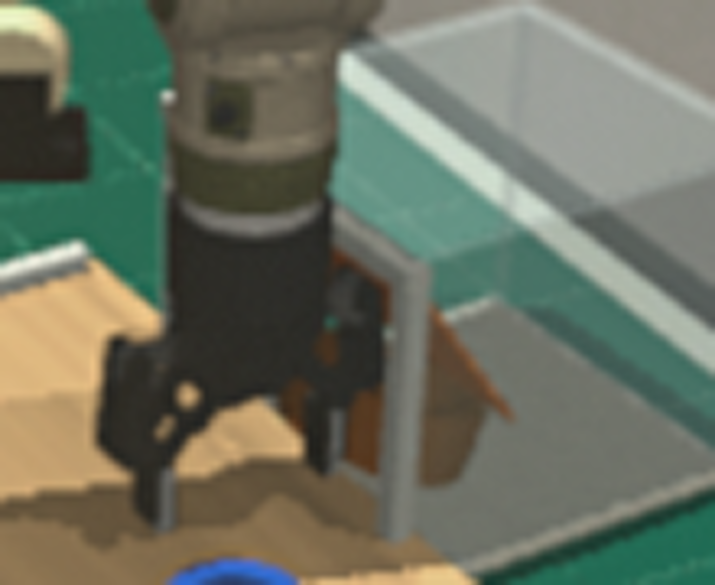

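```bash
python3 - <<'E'
from h import *
w=cam('wrist')
for p,z in (((438,263),.041),((442.5,217.5),.04),((413,251),.041),((419.5,251.5),.041),((455,280),.041)):
    q=onz(w,*p,z); print(p,np.round(q,4), 'edge-rel',round(q[0]+.087*(q[1]-.0135)-.66,4), 'tool-rel along', round((q[0]-.6058)*.996+(q[1]+.0256)*.087,4), round(-(q[0]-.6058)*.087+(q[1]+.0256)*.996,4))
f=w['frame'][225:345,380:520,::-1]; cv2.imwrite('pics/w22.png',cv2.resize(f,None,fx=5.5,fy=5,interpolation=cv2.INTER_CUBIC))
E
```

```text
(438, 263) [ 0.6624 -0.018   0.041 ] edge-rel -0.0004 tool-rel along 0.057 0.0026
(442.5, 217.5) [0.6604 0.0045 0.04  ] edge-rel -0.0004 tool-rel along 0.057 0.0253
(413, 251) [ 0.6494 -0.0129  0.041 ] edge-rel -0.0129 tool-rel along 0.0445 0.0089
(419.5, 251.5) [ 0.6525 -0.0129  0.041 ] edge-rel -0.0098 tool-rel along 0.0476 0.0086
(455, 280) [ 0.6724 -0.0262  0.041 ] edge-rel 0.0089 tool-rel along 0.0663 -0.0064
```

View pics/w22.png

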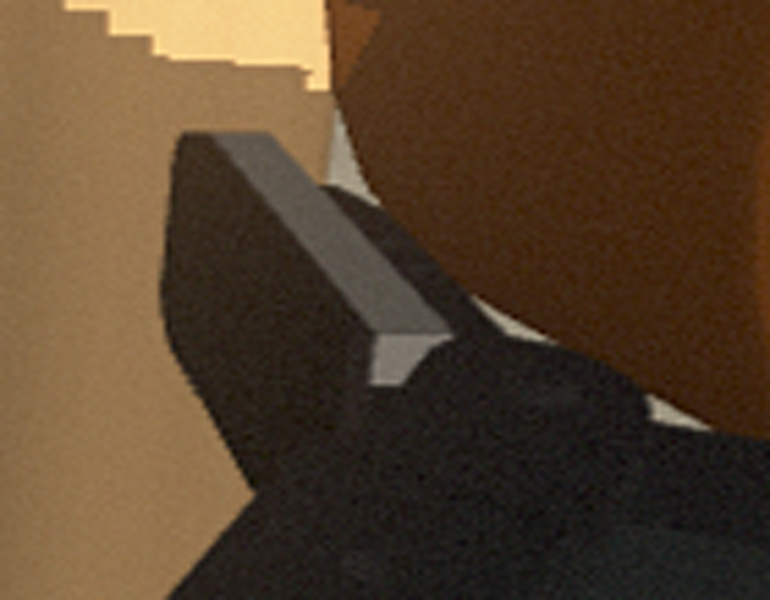

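>>> step_arm([
  [[0.09, 0.3, -0.07], 0, 0],
  [[0.09, 0.3, -0.07], 0, 0],
  [[-0.15, 3.1, -0.07], 0, 0],
  [[-0.5, 7.2, -0.07], 0, 0],
  [[-0.52, 7.4, -0.07], 0, 0],
])

```text
clock: 17.12
tcp_pos: [0.6, 0.0524, 0.027]
orientation: [-0.0, 0.673, 0.739, -0.002]
wrist_force: [-4.7, 2.9, 3.3]
finger_gap: 0.0855
```

```bash
python3 - <<'E'
from h import *
st=env.get_state();print(st['clock'],st['tcp_pos'],st['wrist_force'])
s=cam('side')
c=s['frame'][150:240,320:430,::-1]; cv2.imwrite('pics/s23.png',cv2.resize(c,None,fx=6.5,fy=6.5,interpolation=cv2.INTER_CUBIC))
w=cam('wrist','w23.png')
E
```

```text
17.125 [0.60002721 0.05240349 0.02702564] [-4.71305975  2.92379059  3.26268904]
```

View pics/s23.png

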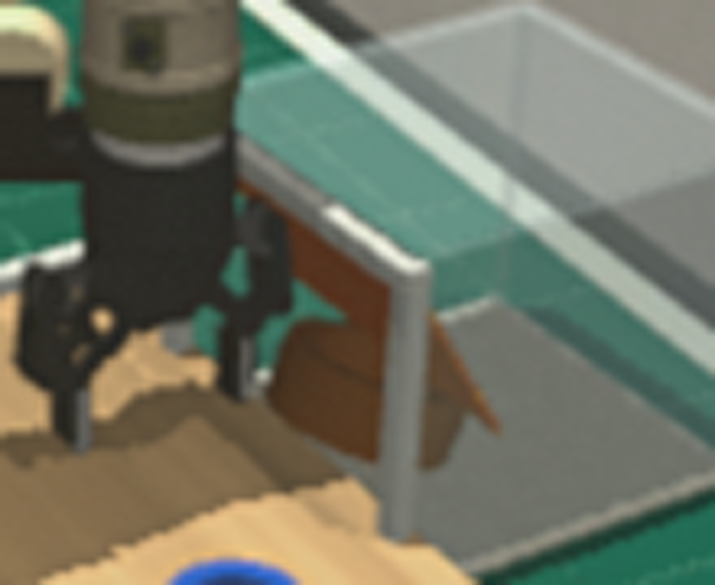

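View pics/w23.png

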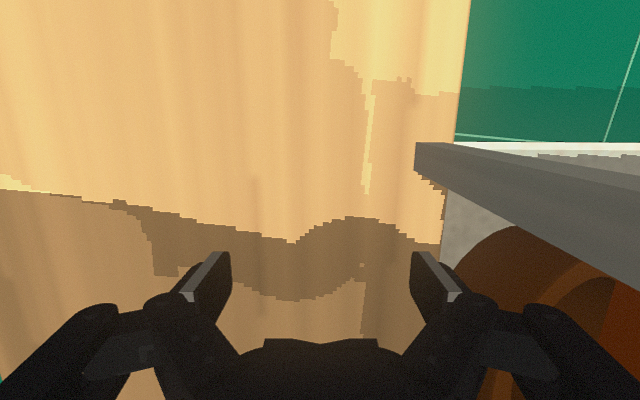

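>>> step_arm([
  [[0.36, -4.5, 0.03], 0, 0],
  [[0.7, -8.5, 0.03], 0, 0],
  [[0.7, -8.5, 0.03], 0, 0],
])

```text
clock: 17.6
tcp_pos: [0.6077, -0.0369, 0.0273]
orientation: [-0.0, 0.675, 0.738, -0.002]
wrist_force: [0.0, 0.3, -0.6]
finger_gap: 0.0857
```

```bash
python3 - <<'E'
from h import *
st=env.get_state();print(st['clock'],st['tcp_pos'],st['wrist_force'])
w=cam('wrist')
f=w['frame'][80:330,380:640,::-1]; cv2.imwrite('pics/w24.png',cv2.resize(f,None,fx=2.4,fy=2.4,interpolation=cv2.INTER_CUBIC))
s=cam('side')
c=s['frame'][150:240,320:430,::-1]; cv2.imwrite('pics/s24.png',cv2.resize(c,None,fx=6.5,fy=6.5,interpolation=cv2.INTER_CUBIC))
E
```

```text
17.6 [ 0.60770556 -0.03690281  0.02726073] [ 0.02631889  0.34941972 -0.6256516 ]
```

View pics/w24.png

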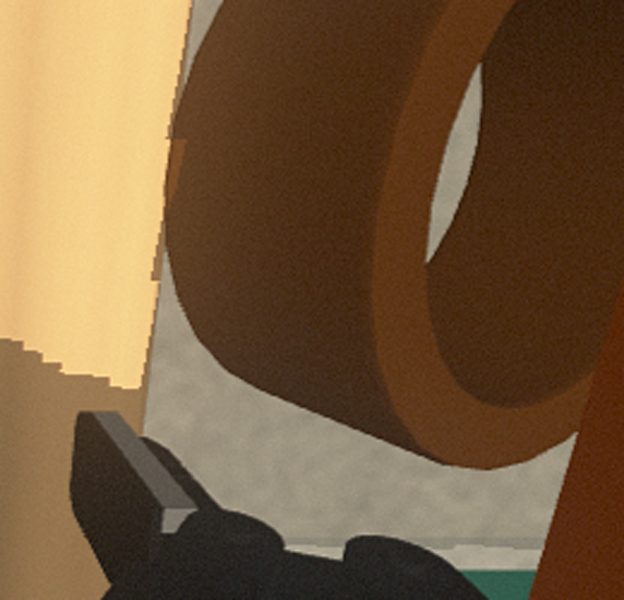

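View pics/s24.png

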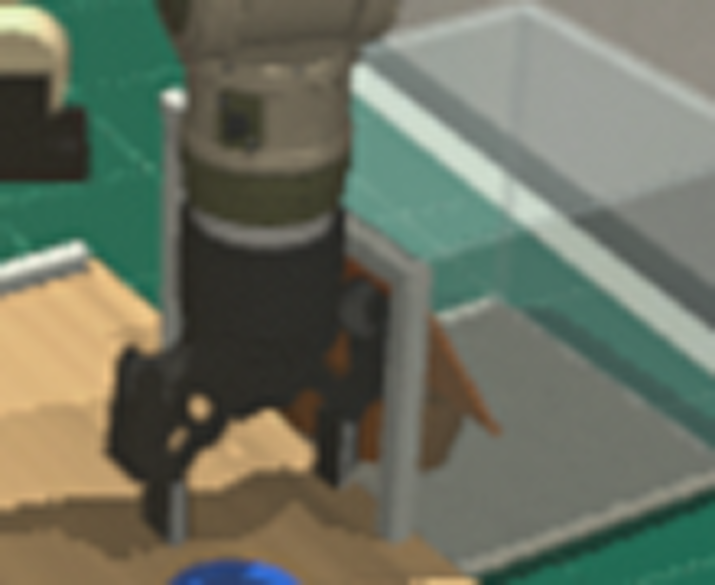

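>>> step_arm([
  [[0, 0.5, 0], 0, 0],
  [[-0.35, 5.0, 0], 0, 0],
  [[-0.75, 9.5, 0], 0, 0],
  [[-0.75, 9.5, 0], 0, 0],
])

```text
clock: 18.2
tcp_pos: [0.5984, 0.065, 0.0271]
orientation: [-0.002, 0.672, 0.741, -0.001]
wrist_force: [0.1, 0.0, -0.2]
finger_gap: 0.0855
```

```bash
python3 - <<'E'
from h import *
st=env.get_state();print(st['clock'],st['tcp_pos'],st['wrist_force'])
s=cam('side')
c=s['frame'][150:240,320:430,::-1]; cv2.imwrite('pics/s25.png',cv2.resize(c,None,fx=6.5,fy=6.5,interpolation=cv2.INTER_CUBIC))
E
```

```text
18.2 [0.59841364 0.06496504 0.02711493] [ 0.1469192   0.00619097 -0.17531452]
```

View pics/s25.png

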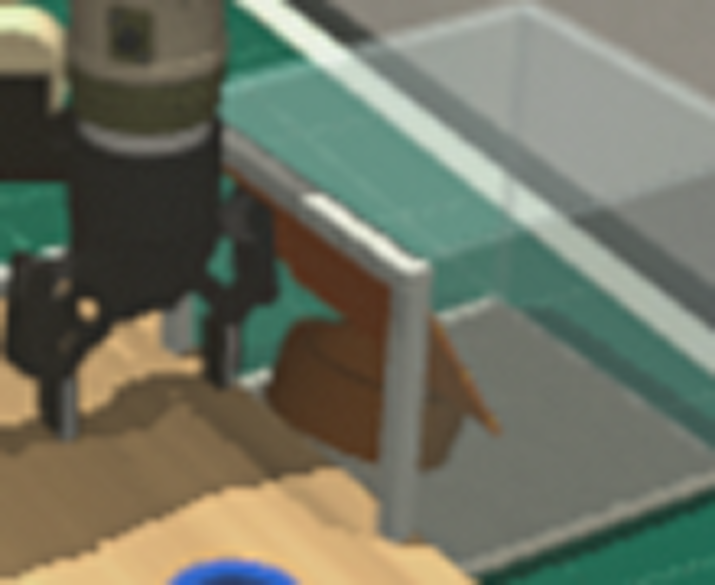

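>>> step_arm([
  [[-1.5, -1, 0.1], 0.1, 0],
  [[-1.5, -3, 0.1], 0.2, 0],
  [[-1.0, -4.7, 0.1], 0.2, 0],
  [[-0.5, -4.7, 0.0], 0.2, 0],
  [[-0.2, -4.7, 0.0], 0.2, 0],
])

```text
clock: 18.88
tcp_pos: [0.5973, 0.0162, 0.0271]
orientation: [-0.001, 0.596, 0.803, -0.002]
wrist_force: [-2.4, -1.7, 3.8]
finger_gap: 0.0851
```

>>> step_arm([
  [[0.3, 0, 0.0], 0, 0],
  [[0.5, 0, 0.0], 0, 0],
  [[0.5, 0, 0.0], 0, 0],
])

```text
clock: 19.25
tcp_pos: [0.6022, 0.0167, 0.0271]
orientation: [-0.001, 0.596, 0.803, -0.002]
wrist_force: [-3.7, -0.4, 3.3]
finger_gap: 0.0855
```

>>> step_arm([
  [[0.12, 0, 0.05], 0, 0],
  [[0.2, 0, 0.0], 0, 0],
  [[0.2, 0, 0.0], 0, 0],
])

```text
clock: 19.62
tcp_pos: [0.6026, 0.0168, 0.0272]
orientation: [-0.002, 0.596, 0.803, -0.002]
wrist_force: [-9.7, -0.6, 6.1]
finger_gap: 0.0855
```

```bash
python3 - <<'E'
from h import *
st=env.get_state();print(st['clock'],st['tcp_pos'],st['wrist_force'])
s=cam('side')
c=s['frame'][150:240,320:430,::-1]; cv2.imwrite('pics/s26.png',cv2.resize(c,None,fx=6.5,fy=6.5,interpolation=cv2.INTER_CUBIC))
w=cam('wrist','w26.png')
E
```

```text
19.625 [0.60262019 0.01683935 0.02717334] [-9.73369199 -0.56960935  6.05473907]
```

View pics/s26.png

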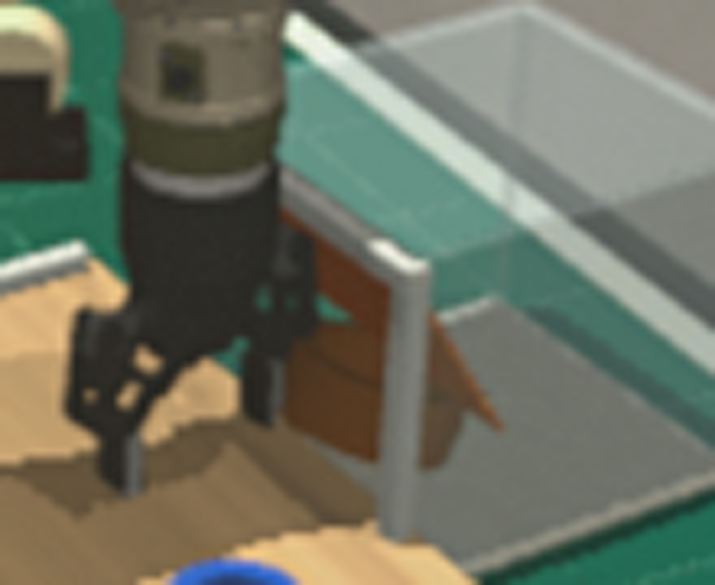

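View pics/w26.png

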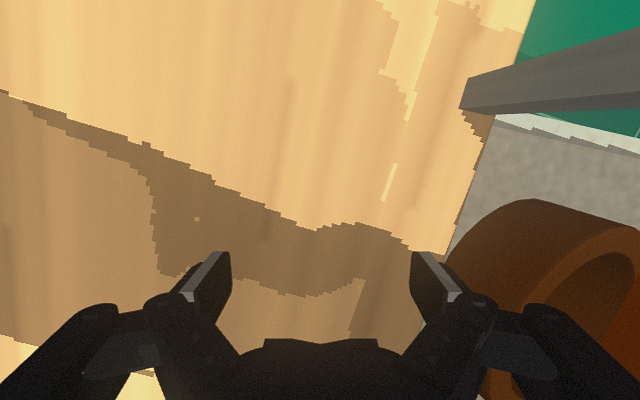

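```bash
python3 - <<'E'
from h import *
s=cam('side')
f=s['frame'][180:230,345:405,::-1]; cv2.imwrite('pics/s27.png',cv2.resize(f,None,fx=12,fy=12,interpolation=cv2.INTER_CUBIC))
c,r=ray(s,368.5,200.8)
for y in (.026,.038,.05): print(np.round(c+r*(y-c[1])/r[1],4))
E
```

```text
[0.6781 0.026  0.0835]
[0.6854 0.038  0.0749]
[0.6927 0.05   0.0663]
```

View pics/s27.png

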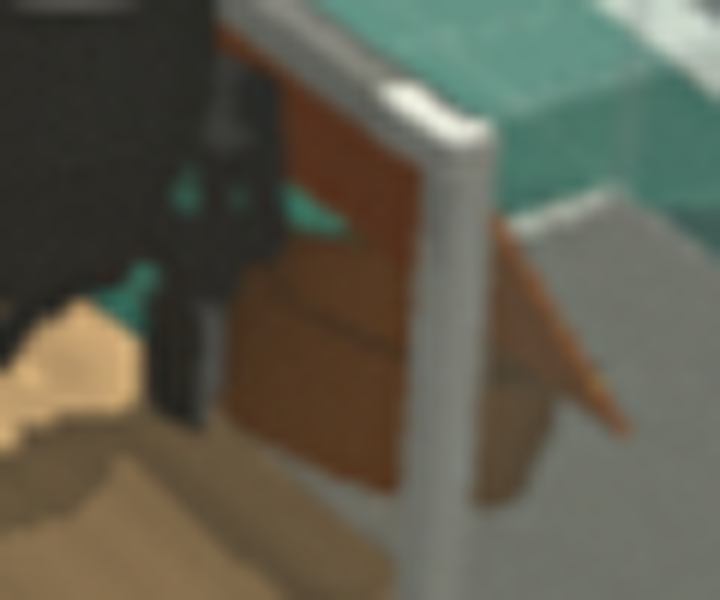

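>>> step_arm([
  [[-0.8, -0.5, 0.1], 0, 0],
  [[-0.6, -3.0, 0.1], -0.08, 0],
  [[-0.3, -5.2, 0.05], -0.08, 0],
  [[0.47, -5.2, 0], -0.08, 0],
  [[0.47, -5.2, 0], -0.08, 0],
])

```text
clock: 20.4
tcp_pos: [0.607, -0.0369, 0.0273]
orientation: [-0.002, 0.628, 0.778, -0.003]
wrist_force: [-5.4, -5.4, 3.0]
finger_gap: 0.0857
```

```bash
python3 - <<'E'
from h import *
st=env.get_state();print(st['clock'],st['tcp_pos'],st['orientation'],st['wrist_force'])
w=cam('wrist')
f=w['frame'][80:330,380:640,::-1]; cv2.imwrite('pics/w28.png',cv2.resize(f,None,fx=2.4,fy=2.4,interpolation=cv2.INTER_CUBIC))
E
```

```text
20.4 [ 0.60700674 -0.03690988  0.02725459] [-0.00226246  0.62798025  0.77821817 -0.00348827] [-5.41082922 -5.39678879  3.01682012]
```

View pics/w28.png

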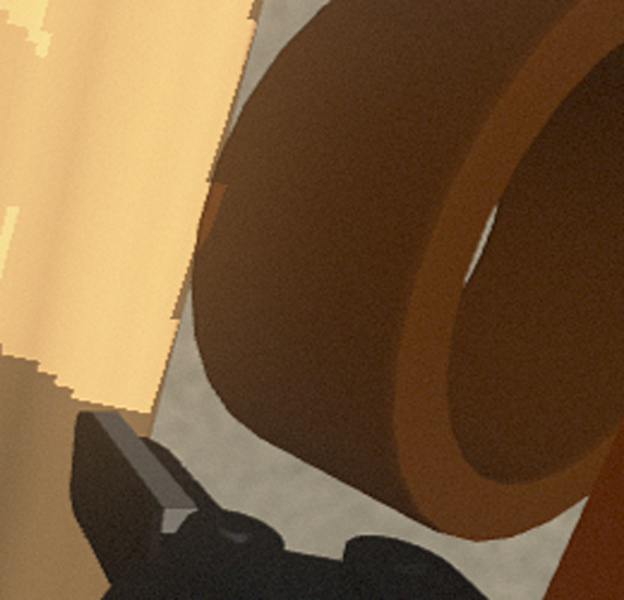

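>>> step_arm([
  [[-0.2, 2.5, 0], 0, 0],
  [[-0.46, 5.5, 0], 0, 0],
  [[-0.7, 8.5, 0], 0, 0],
  [[-0.7, 8.5, 0], 0, 0],
])

```text
clock: 20.95
tcp_pos: [0.5991, 0.051, 0.0273]
orientation: [-0.004, 0.626, 0.78, -0.003]
wrist_force: [-5.1, 5.9, 5.1]
finger_gap: 0.0852
```

```bash
python3 - <<'E'
from h import *
st=env.get_state();print(st['clock'],st['tcp_pos'],st['wrist_force'])
s=cam('side')
c=s['frame'][150:240,320:430,::-1]; cv2.imwrite('pics/s29.png',cv2.resize(c,None,fx=6.5,fy=6.5,interpolation=cv2.INTER_CUBIC))
E
```

```text
20.95 [0.59910926 0.05099703 0.02728109] [-5.07417872  5.88623179  5.05015216]
```

View pics/s29.png

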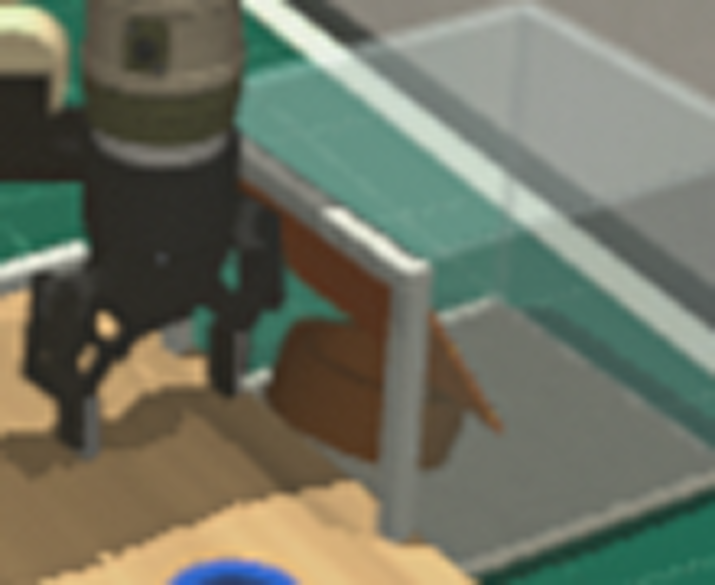

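>>> step_arm([
  [[-2, -1.0, 0.3], -0.06, 0],
  [[-5, -2.5, 0.3], -0.12, 0],
  [[-8, -4.0, 0.3], -0.12, 0],
  [[-8, -4.2, 0.1], -0.12, 0],
  [[-8, -4.2, 0.0], -0.12, 0],
])

```text
clock: 21.62
tcp_pos: [0.5206, 0.0083, 0.0275]
orientation: [-0.003, 0.672, 0.741, -0.002]
wrist_force: [0.5, -0.7, 0.7]
finger_gap: 0.0853
```

```bash
cat >> h.py <<'E'
def tilt():
    st=env.get_state(); w,x,y,z=st['orientation']
    print('t %.2f'%st['clock'],'tcp',np.round(st['tcp_pos'],4),'z-axis xy',np.round([2*(x*z+w*y),2*(y*z-w*x)],4),'yawY',round(float(np.arctan2(1-2*(x*x+z*z),2*(x*y-w*z))),4),'F',np.round(st['wrist_force'],1))
E
python3 - <<'E'
from h import *
tilt()
s=cam('side','s30.png')
E
```

```text
t 21.62 tcp [0.5206 0.0083 0.0275] z-axis xy [-0.0072  0.0014] yawY 0.0974 F [ 0.5 -0.7  0.7]
```

View pics/s30.png

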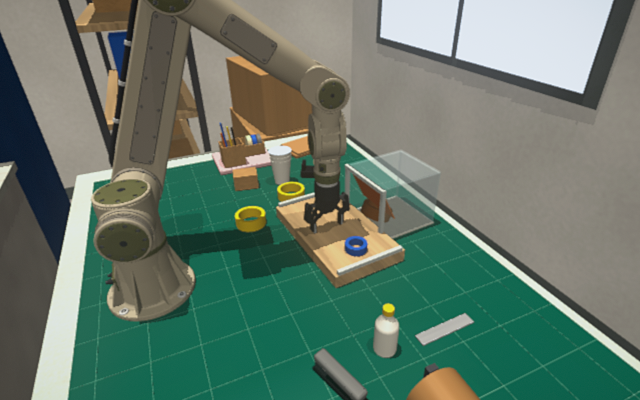

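Contact has tilted the tool slightly: the tip lags the body by 0.4°, which costs about 1–1.5 mm of reach. I'll undo that by pressing the tips lightly on the clear part of the shelf and dragging back.

>>> step_arm([
  [[0, 0, -0.3], 0, 0],
  [[-0.3, 0, -0.5], 0, 0],
  [[-0.8, 0, -0.5], 0, 0],
  [[-1.2, 0, -0.5], 0, 0],
])

```text
clock: 22.18
tcp_pos: [0.5187, 0.0082, 0.0272]
orientation: [0.004, 0.671, 0.741, 0.004]
wrist_force: [9.9, 0.8, 15.5]
finger_gap: 0.0857
```

```bash
python3 -c "
from h import *
tilt()"
```

```text
t 22.18 tcp [0.5187 0.0082 0.0272] z-axis xy [0.0109 0.0005] yawY 0.099 F [ 9.9  0.8 15.5]
```

>>> step_arm([
  [[-0.2, 0, -0.3], 0, 0],
  [[-0.6, 0, -0.5], 0, 0],
  [[-1.1, 0, -0.5], 0, 0],
  [[-1.3, 0, -0.5], 0, 0],
])

```text
clock: 22.68
tcp_pos: [0.5179, 0.008, 0.0283]
orientation: [0.012, 0.671, 0.742, 0.011]
wrist_force: [8.6, 2.2, 17.4]
finger_gap: 0.0851
```

>>> step_arm([
  [[0, 0, 0], 0, 0],
])

```text
clock: 22.8
tcp_pos: [0.5212, 0.0082, 0.03]
orientation: [0.014, 0.67, 0.742, 0.013]
wrist_force: [-0.8, -0.2, 0.6]
finger_gap: 0.0851
```

```bash
python3 -c "
from h import *
tilt()"
```

```text
t 22.80 tcp [0.5212 0.0082 0.03  ] z-axis xy [ 0.0388 -0.0003] yawY 0.1018 F [-0.8 -0.2  0.6]
```

>>> step_arm([
  [[2, 0.25, 0.05], -0.012, 0],
  [[4, 0.5, 0.05], -0.012, 0],
  [[6, 0.75, 0.05], -0.012, 0],
  [[7.8, 0.95, 0.05], -0.012, 0],
  [[7.8, 0.95, 0.05], -0.012, 0],
])

```text
clock: 23.42
tcp_pos: [0.6005, 0.018, 0.0299]
orientation: [0.015, 0.674, 0.738, 0.013]
wrist_force: [-0.2, -0.4, 0.3]
finger_gap: 0.0855
```

```bash
python3 -c "
from h import *
tilt()"
```

```text
t 23.43 tcp [0.6005 0.018  0.0299] z-axis xy [ 0.0391 -0.0007] yawY 0.0907 F [-0.2 -0.4  0.3]
```

>>> step_arm([
  [[0.25, 0.02, 0], 0, 0],
  [[0.5, 0.04, 0], 0, 0],
  [[0.7, 0.06, 0], 0, 0],
  [[0.7, 0.06, 0], 0, 0],
])

```text
clock: 23.92
tcp_pos: [0.6071, 0.0186, 0.0297]
orientation: [0.014, 0.674, 0.738, 0.013]
wrist_force: [-1.4, -0.5, -0.3]
finger_gap: 0.0851
```

```bash
python3 - <<'E'
from h import *
tilt()
s=cam('side')
c=s['frame'][150:240,320:430,::-1]; cv2.imwrite('pics/s31.png',cv2.resize(c,None,fx=6.5,fy=6.5,interpolation=cv2.INTER_CUBIC))
E
```

```text
t 23.93 tcp [0.6071 0.0186 0.0297] z-axis xy [ 0.0383 -0.0006] yawY 0.0906 F [-1.4 -0.5 -0.3]
```

View pics/s31.png

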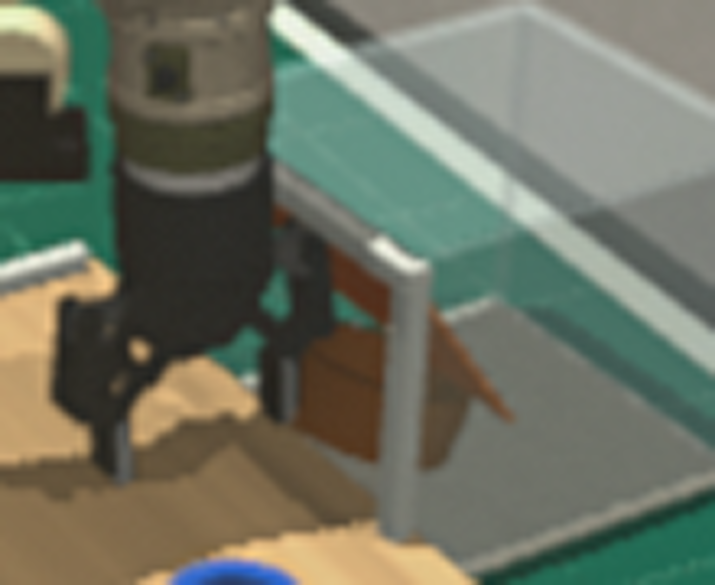

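TCP is already at 0.607, past the old limit, with no header load. I'll carry on gently.

>>> step_arm([
  [[0.15, 0.01, 0], 0, 0],
  [[0.3, 0.03, 0], 0, 0],
  [[0.3, 0.03, 0], 0, 0],
])

```text
clock: 24.35
tcp_pos: [0.6088, 0.0188, 0.0294]
orientation: [0.014, 0.674, 0.738, 0.012]
wrist_force: [-6.5, -0.7, 1.6]
finger_gap: 0.0856
```

```bash
python3 - <<'E'
from h import *
tilt()
s=cam('side')
c=s['frame'][150:240,320:430,::-1]; cv2.imwrite('pics/s32.png',cv2.resize(c,None,fx=6.5,fy=6.5,interpolation=cv2.INTER_CUBIC))
E
```

```text
t 24.35 tcp [0.6088 0.0188 0.0294] z-axis xy [ 0.036  -0.0008] yawY 0.0904 F [-6.5 -0.7  1.6]
```

View pics/s32.png

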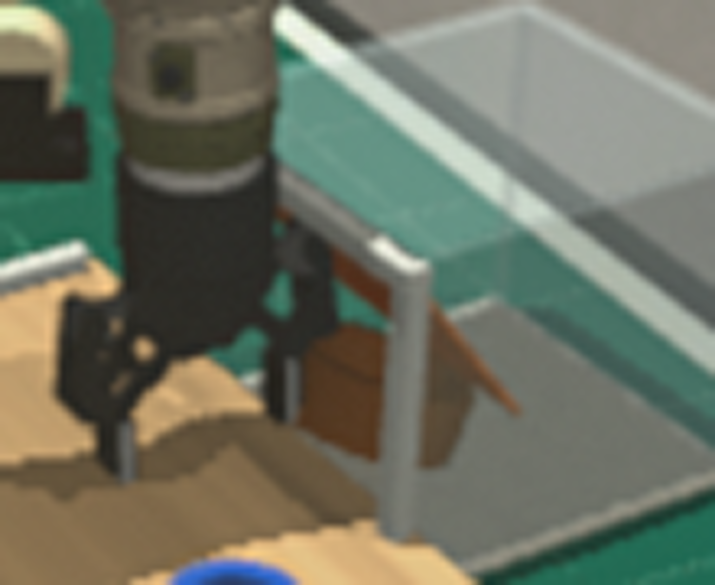

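```bash
python3 - <<'E'
from h import *
w=cam('wrist')
f=w['frame'][130:380,380:640,::-1]; cv2.imwrite('pics/w33.png',cv2.resize(f,None,fx=2.4,fy=2.4,interpolation=cv2.INTER_CUBIC))
s=cam('side')
f=s['frame'][185:230,355:405,::-1]; cv2.imwrite('pics/s33.png',cv2.resize(f,None,fx=14,fy=13,interpolation=cv2.INTER_CUBIC))
E
```

```text
(no output)
```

View pics/w33.png

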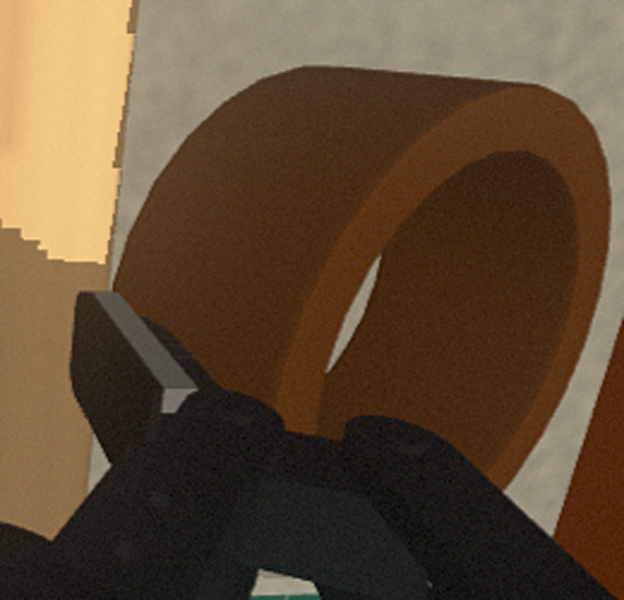

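View pics/s33.png

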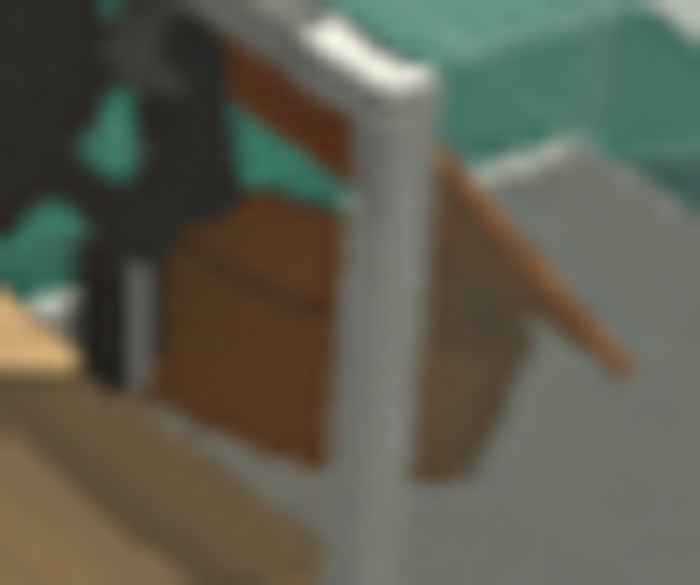

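>>> step_arm([
  [[-0.5, -0.04, 0.05], 0, 0],
  [[-1.5, -0.12, 0.1], 0, 0],
  [[-2.5, -0.2, 0.1], 0, 0],
])

```text
clock: 24.88
tcp_pos: [0.5836, 0.0168, 0.0308]
orientation: [0.014, 0.674, 0.738, 0.012]
wrist_force: [-0.4, -0.2, -0.0]
finger_gap: 0.0854
```

```bash
python3 - <<'E'
from h import *
tilt()
w=cam('wrist')
f=w['frame'][100:400,340:640,::-1]; cv2.imwrite('pics/w34.png',cv2.resize(f,None,fx=2,fy=2,interpolation=cv2.INTER_CUBIC))
s=cam('side')
f=s['frame'][160:235,340:430,::-1]; cv2.imwrite('pics/s34.png',cv2.resize(f,None,fx=8,fy=8,interpolation=cv2.INTER_CUBIC))
E
```

```text
t 24.88 tcp [0.5836 0.0168 0.0308] z-axis xy [ 0.0371 -0.0008] yawY 0.0905 F [-0.4 -0.2 -0. ]
```

View pics/w34.png

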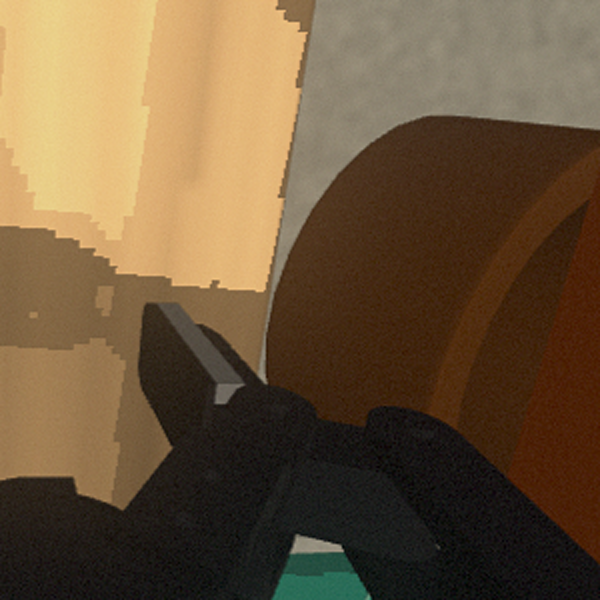

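View pics/s34.png

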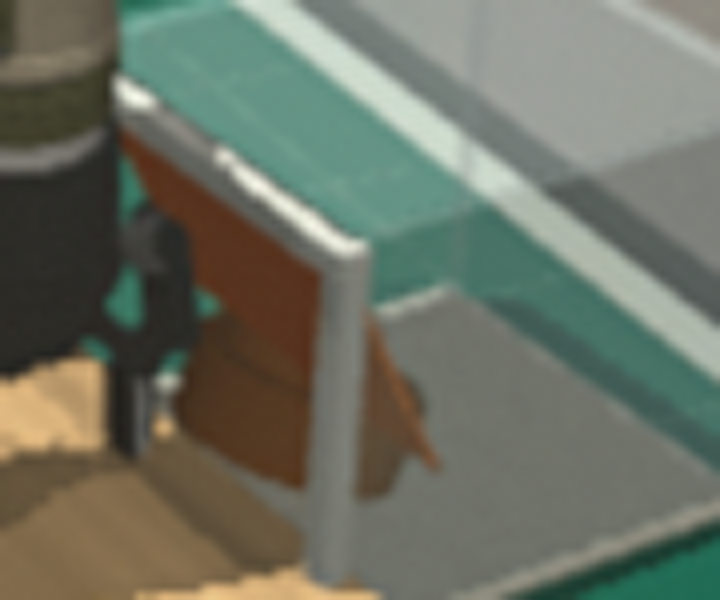

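>>> step_arm([
  [[-3, -0.3, 0.2], 0, 0],
  [[-6, -0.5, 0.2], 0, 0],
  [[-9, -0.8, 0.3], 0, 0],
  [[-12, -1.0, 1], 0, 0],
  [[-12, -1.0, 2], 0, 0],
])

```text
clock: 25.6
tcp_pos: [0.4597, 0.0071, 0.0504]
orientation: [0.012, 0.675, 0.738, 0.011]
wrist_force: [0.6, -0.5, 0.2]
finger_gap: 0.0854
```

```bash
python3 - <<'E'
from h import *
tilt()
w=cam('wrist','w35.png')
s=cam('side'); d=cam('scene')
f=s['frame'][160:235,340:430,::-1]; cv2.imwrite('pics/s35.png',cv2.resize(f,None,fx=8,fy=8,interpolation=cv2.INTER_CUBIC))
c=d['frame'][170:260,210:310,::-1]; cv2.imwrite('pics/d35.png',cv2.resize(c,None,fx=6,fy=6,interpolation=cv2.INTER_CUBIC))
E
```

```text
t 25.60 tcp [0.4597 0.0071 0.0504] z-axis xy [ 0.0328 -0.0003] yawY 0.0898 F [ 0.6 -0.5  0.2]
```

View pics/w35.png

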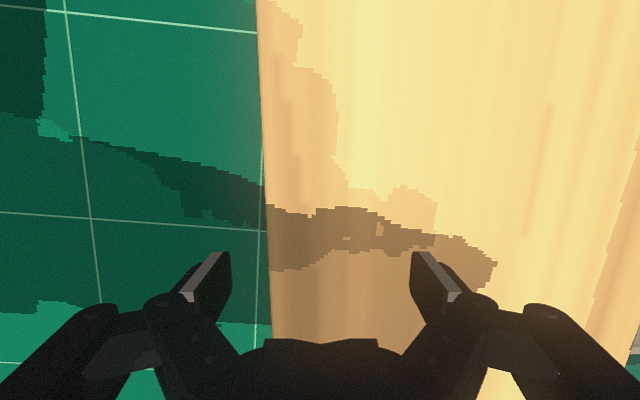

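View pics/s35.png

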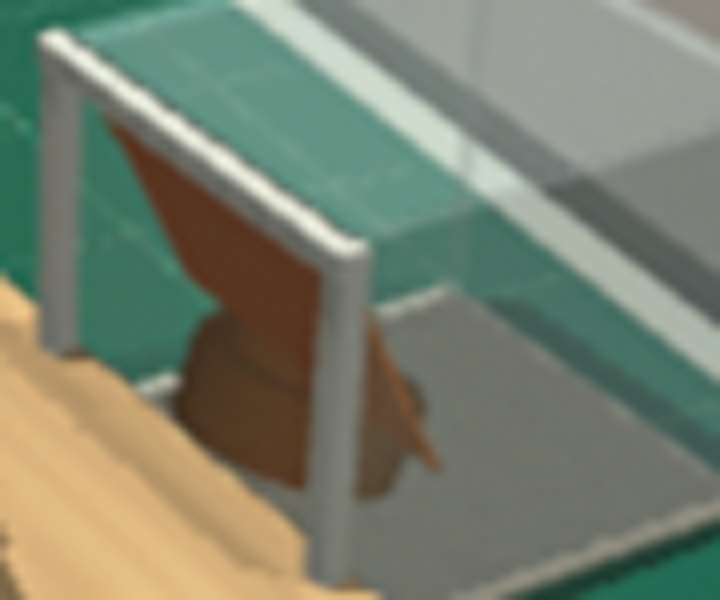

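View pics/d35.png

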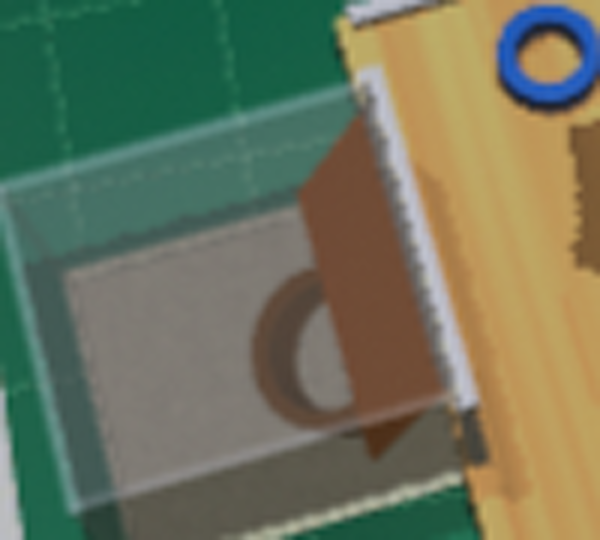

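>>> step_arm([
  [[3, 0.25, -1], 0, 0],
  [[6, 0.5, -2], 0, 0],
  [[6, 0.5, -2.4], 0, 0],
  [[5.6, 0.5, -2.7], 0, 0],
  [[5.0, 0.5, -2.7], 0, 0],
])

```text
clock: 26.38
tcp_pos: [0.5244, 0.0108, 0.0294]
orientation: [0.022, 0.674, 0.738, 0.018]
wrist_force: [10.4, 0.4, 14.0]
finger_gap: 0.0854
```

```bash
python3 -c "
from h import *
tilt()"
```

```text
t 26.38 tcp [0.5244 0.0108 0.0294] z-axis xy [ 0.057  -0.0025] yawY 0.091 F [10.4  0.4 14. ]
```

>>> step_arm([
  [[-0.2, 0, -0.3], 0, 0],
  [[-0.6, 0, -0.5], 0, 0],
  [[-1.1, 0, -0.5], 0, 0],
  [[-1.3, 0, -0.5], 0, 0],
])

```text
clock: 26.88
tcp_pos: [0.5225, 0.0103, 0.0303]
orientation: [0.03, 0.674, 0.738, 0.025]
wrist_force: [9.6, 2.0, 18.2]
finger_gap: 0.0855
```

```bash
python3 -c "
from h import *
tilt()"
```

```text
t 26.88 tcp [0.5225 0.0103 0.0303] z-axis xy [ 0.0782 -0.0029] yawY 0.0918 F [ 9.6  2.  18.2]
```

>>> step_arm([
  [[0.3, 0, 0.2], 0, 0],
  [[2.5, 0.3, 0.2], 0, 0],
  [[5, 0.55, 0.2], 0, 0],
  [[7.3, 0.8, 0.2], 0, 0],
  [[7.3, 0.8, 0.2], 0, 0],
])

```text
clock: 27.5
tcp_pos: [0.5968, 0.0183, 0.0317]
orientation: [0.03, 0.673, 0.738, 0.025]
wrist_force: [-0.0, -0.3, 0.0]
finger_gap: 0.0852
```

```bash
python3 -c "
from h import *
tilt()"
```

```text
t 27.50 tcp [0.5968 0.0183 0.0317] z-axis xy [ 0.0784 -0.003 ] yawY 0.0921 F [-0.  -0.3  0. ]
```

>>> step_arm([
  [[0.8, 0.07, 0], 0, 0],
  [[1.55, 0.13, 0], 0, 0],
  [[1.55, 0.13, 0], 0, 0],
])

```text
clock: 27.88
tcp_pos: [0.6123, 0.0196, 0.0315]
orientation: [0.03, 0.673, 0.738, 0.025]
wrist_force: [-1.0, 0.4, -1.2]
finger_gap: 0.0852
```

```bash
python3 - <<'E'
from h import *
tilt()
s=cam('side')
f=s['frame'][160:235,340:430,::-1]; cv2.imwrite('pics/s36.png',cv2.resize(f,None,fx=8,fy=8,interpolation=cv2.INTER_CUBIC))
w=cam('wrist')
f=w['frame'][100:400,340:640,::-1]; cv2.imwrite('pics/w36.png',cv2.resize(f,None,fx=2,fy=2,interpolation=cv2.INTER_CUBIC))
E
```

```text
t 27.88 tcp [0.6123 0.0196 0.0315] z-axis xy [ 0.078  -0.0031] yawY 0.0922 F [-1.   0.4 -1.2]
```

View pics/s36.png

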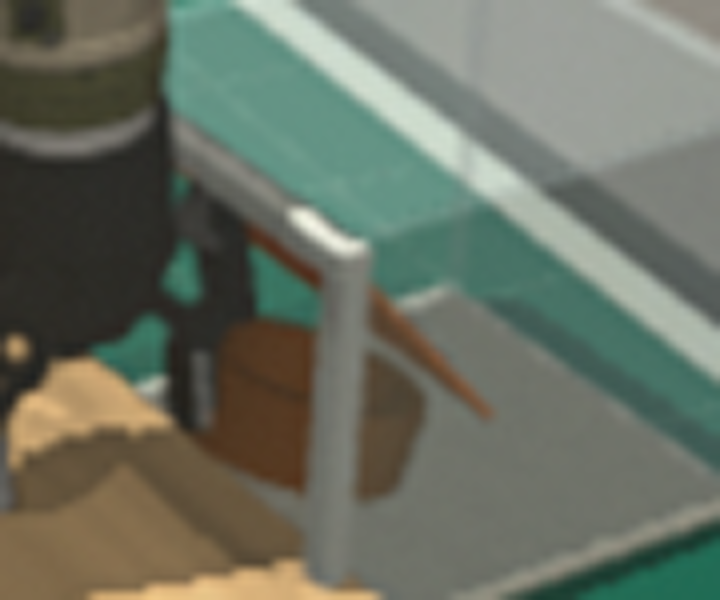

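View pics/w36.png

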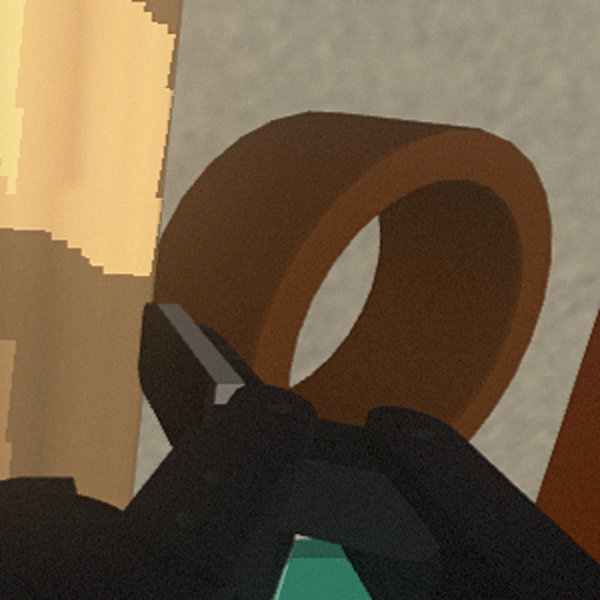

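>>> step_arm([
  [[0.15, 0.01, 0], 0, 0],
  [[0.25, 0.02, -0.05], 0, 0],
  [[0.25, 0.02, -0.1], 0, 0],
])

```text
clock: 28.35
tcp_pos: [0.6144, 0.0198, 0.0306]
orientation: [0.03, 0.673, 0.738, 0.025]
wrist_force: [-3.0, -0.2, 2.6]
finger_gap: 0.0853
```

```bash
python3 - <<'E'
from h import *
tilt()
s=cam('side')
f=s['frame'][160:235,340:430,::-1]; cv2.imwrite('pics/s37.png',cv2.resize(f,None,fx=8,fy=8,interpolation=cv2.INTER_CUBIC))
w=cam('wrist')
f=w['frame'][100:400,340:640,::-1]; cv2.imwrite('pics/w37.png',cv2.resize(f,None,fx=2,fy=2,interpolation=cv2.INTER_CUBIC))
E
```

```text
t 28.35 tcp [0.6144 0.0198 0.0306] z-axis xy [ 0.0778 -0.0031] yawY 0.0922 F [-3.  -0.2  2.6]
```

View pics/s37.png

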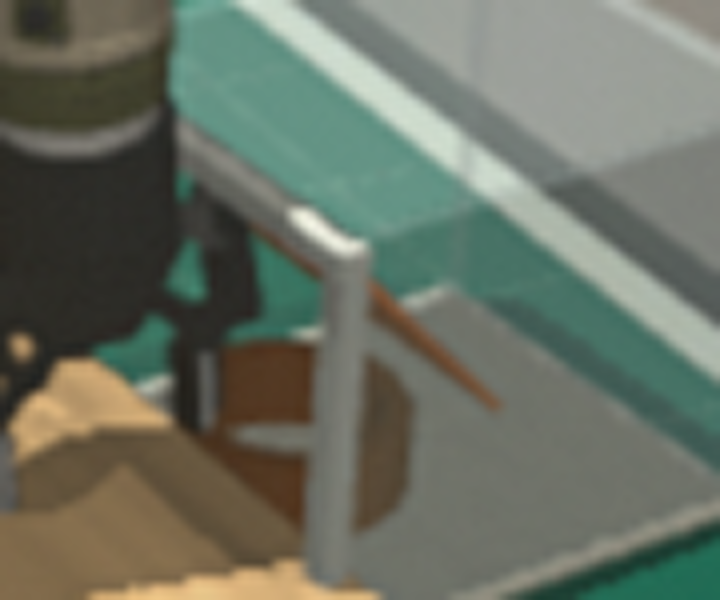

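View pics/w37.png

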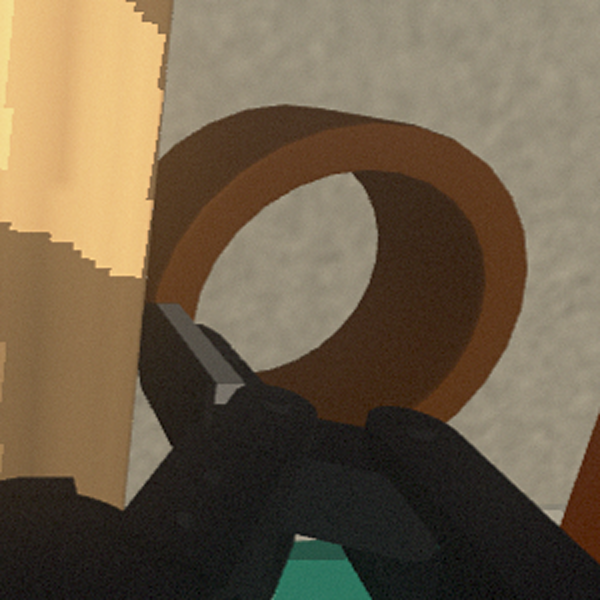

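The roll has dropped and lies flat on the floor. Now I'll draw the fingers out.

>>> step_arm([
  [[-1.5, -0.1, 0.2], 0, 0],
  [[-4, -0.3, 0.3], 0, 0],
  [[-7, -0.6, 0.3], 0, 0],
  [[-10, -0.9, 0.4], 0, 0],
  [[-13, -1.1, 1.0], 0, 0],
])

```text
clock: 29.08
tcp_pos: [0.4837, 0.0087, 0.0407]
orientation: [0.03, 0.673, 0.738, 0.025]
wrist_force: [0.1, -0.7, -0.1]
finger_gap: 0.0857
```

>>> step_arm([
  [[-1.5, 0, 2], 0, 0],
  [[-2.5, 0, 5], 0, 0],
  [[-2.5, 0, 9], 0, 0],
  [[-2.5, 0, 13], 0, 0],
  [[-2.5, 0, 14], 0, 0],
])

```text
clock: 29.7
tcp_pos: [0.4609, 0.0084, 0.1839]
orientation: [0.033, 0.673, 0.738, 0.027]
wrist_force: [-1.5, 0.8, -0.9]
finger_gap: 0.0853
```

>>> step_arm([
  [[0, 0, 0], 0, 0],
  [[0, 0, 0], 0, 0],
  [[0, 0, 0], 0, 0],
  [[0, 0, 0], 0, 0],
  [[0, 0, 0], 0, 0],
])

```text
clock: 30.32
tcp_pos: [0.4606, 0.0084, 0.1834]
orientation: [0.032, 0.673, 0.738, 0.027]
wrist_force: [-0.2, 0.3, -0.3]
finger_gap: 0.0849
```

```bash
python3 - <<'E'
from h import *
tilt()
s=cam('side','side9.png'); d=cam('scene','scene9.png'); w=cam('wrist','wrist9.png')
f=s['frame'][140:270,260:450,::-1]; cv2.imwrite('pics/s38.png',cv2.resize(f,None,fx=4.2,fy=4.2,interpolation=cv2.INTER_CUBIC))
f=d['frame'][150:290,200:420,::-1]; cv2.imwrite('pics/d38.png',cv2.resize(f,None,fx=3.6,fy=3.6,interpolation=cv2.INTER_CUBIC))
a=cv2.imread('pics/scene0.png').astype(int); b=cv2.imread('pics/scene9.png').astype(int)
# blue roll & bystanders
h=cv2.cvtColor(s['frame'],cv2.COLOR_RGB2HSV); m=cv2.inRange(h,(105,120,60),(125,255,255)); n,l,st,ce=cv2.connectedComponentsWithStats(m)
print('blue side',[(st[i].tolist(),np.round(ce[i],1).tolist()) for i in range(1,n) if st[i][4]>200], '(was [345,236,22,20,325],[356,245])')
a=cv2.imread('pics/side0.png').astype(int); b=cv2.imread('pics/side9.png').astype(int)
D=np.abs(a-b).max(2)
for nm,(x0,y0,x1,y1) in dict(cup=(262,142,296,185),carton=(230,164,262,192),glue=(370,300,402,360),stapler=(310,345,370,400),ruler=(412,310,478,350),blue=(343,234,369,258),yel1=(232,204,268,234),yel2=(275,180,308,198)).items(): print(nm,int((D[y0:y1,x0:x1]>50).sum()))
E
```

```text
t 30.32 tcp [0.4606 0.0084 0.1834] z-axis xy [ 0.0837 -0.0039] yawY 0.0923 F [-0.2  0.3 -0.3]
blue side [([137, 30, 32, 46, 1024], [152.1, 52.2]), ([345, 237, 22, 19, 304], [355.5, 245.7])] (was [345,236,22,20,325],[356,245])
cup 466
carton 0
glue 0
stapler 0
ruler 0
blue 95
yel1 49
yel2 123
```

View pics/s38.png

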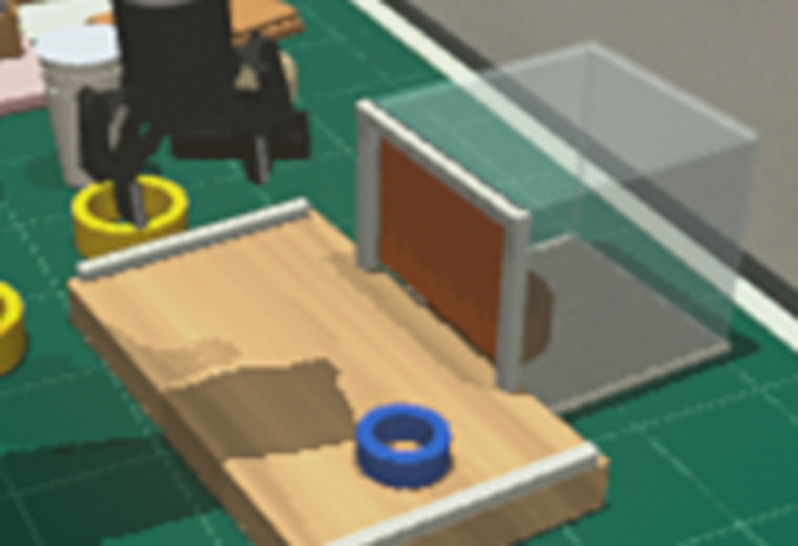

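View pics/d38.png

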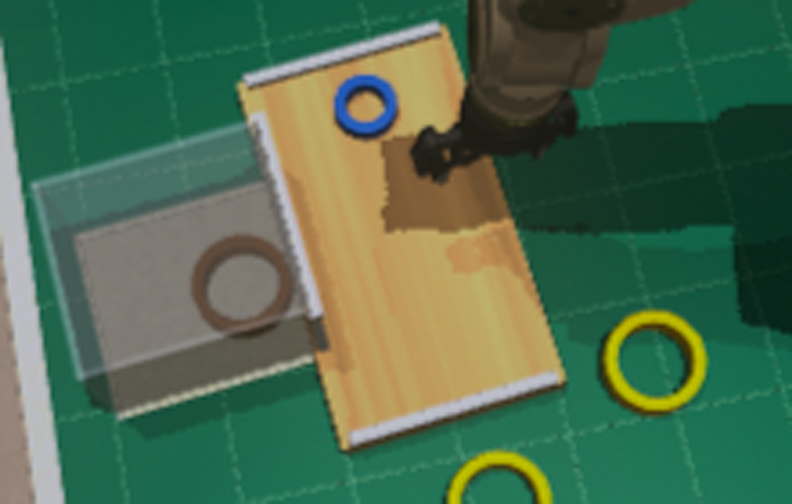

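The side view shows the flap hanging shut. In the scene view the brown ring is a full circle, flat on the box floor at crop (243,285), and the blue roll is still at side pixel (356,245). Everything is clear of the robot, so I'm handing in.

```bash
python3 - <<'E'
from h import *
print(env.hand_in()); tilt()
E
```

```text
the job is handed in; nothing more can be done
None
the job is handed in; nothing more can be done
```

The brown roll is in the box, lying flat on the floor, with the flap hanging shut behind it. I handed in at about 30.5 s of the 56 s.

- **How it went in:** I slid the roll sideways to the middle of the mouth with the closed fingertips inside its hole. Then I opened the gripper and pushed it through the flap with the back of the front finger.
- **Where it stuck:** The roll stayed tilted on the shelf's inner edge, because the gripper body met the header bar a few millimetres short. Strikes and sideways sweeps moved it only part of the way.
- **What finished it:** I pressed the fingertips on the empty shelf and dragged them back, at up to about 20 N. This tilted the tool about 4.5°, and the extra reach pushed the roll off the edge.

**Last checks:**
- **Roll and flap:** The scene view shows the roll as a full circle on the box floor, and the side view shows the flap shut.
- **Blue roll:** It is within a pixel of where it started in the side view.
- **Bystanders:** The carton, glue, stapler and ruler show no change between the first and last side views. The cup stack and yellow rings showed some differing pixels, which I put down to the arm and its shadow, because they look unmoved. I did not compare the tape dispenser.
- **Forces:** The highest wrist force I read was about 27 N, with the body touching the header bar and the tips on the shelf. I only have readings from the ends of moves, so brief peaks between them are not known.
- **Tool tilt:** The tool was still tilted when I handed in, but it was touching nothing.

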